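# Make up the guitar kit and the ukulele kit

## Robot

A 7-joint arm with a two-finger parallel gripper is mounted at the origin on the work surface. World frame = base frame: x ahead of the robot, y to its left, z up, the work surface at z = 0. Lengths are in m, angles in rad, forces in N, time in s.
With the tool pointing down it reaches from about 0.35 to 0.9 m from the base axis. Payload 7.2 kg.
Tool frame: the origin (TCP) lies on the centre line of the jaws, within the pads' length; the fingertips stand r.finger_overhang ahead of it and the grasp point (between the pads) lies 5 mm behind it (r.finger_overhang is the distance from the TCP to the fingertips, in m); y points along the fingers, x is the direction in which the jaws open and shut, and the axes are right-handed (so a half turn about y gives the same grasp; the last joint's range is limited). The gripper opens to 85 mm and grips with 20 to 120 N. Pads are 22 mm wide; open, the fingers measure 114 mm over their backs; the gripper's body (76 mm by 85 mm) begins 54 mm behind the grasp point. The pads swing forward as they close: fully open they stand 13 mm farther back than shut.
Start: joints at [1.044, 0.411, -0.013, 1.596, 0.006, 1.134, -0.082], TCP at [0.277, -0.56, 0.245] pointing down, gripper open.
Joint ranges: [-2.95, 2.95], [-0.29, 1.99], [-1.47, 1.44], [0.14, 2.54], [-1.03, 4.17], [0.13, 1.85], [-2.86, 2.86]. Speed limits (rad/s): [2.39, 2.39, 3.01, 3.01, 3.14, 3.14, 3.14].

## Interface

Orientations are given as a 3x3 rotation matrix whose columns are the frame's x, y, z axes.
In Python, from station import r gives the robot as it stands.
- The arm moves only by the tool carry_out, never from a script. Its argument "steps" is a list of rows, each an object of numbers: "grip": the gripper command: -1 is shut, 1 is fully open, values between are in proportion; "x", "y", "z": the shift along the tool's x, y, z in m; "rx", "ry", "rz": the turn, a rotation vector about the tool's x, y, z in rad. In form: [{"grip": .., "x": .., "y": .., "z": .., "rx": .., "ry": .., "rz": ..}, ...]. A call has 1 to 5 rows; each row shifts and turns the commanded pose from where the row before left it, along the tool's axes as they then stand; what a row does not reach is not made up. A row lasts 1/10 s, in which the tool goes at most 50 mm and 8.59 degrees, less where a joint would pass 70% of its speed; a pose out of reach is approached as far as the arm can. A call is refused whole if a number of a shift passes 0.05 or a number of a turn 0.15, either way. A call with a gripper value outside its range is refused whole. The fingers move at their own pace and stop on an object; "squeeze" is the grip in N (left out, the last holds). Time passes only in rows, so rows that do not move let the fingers close. It gives the time, the measured TCP pose, the force and the opening at its end, in the units of the state.
- r.state(): the state, without advancing time (a new reading comes with each control period).
- r.grab_frame(name): name is "scene" or "top" or "wrist"; returns the picture (400x640x3 uint8, red, green, blue); there is no depth.
- r.get_calibration(name): a dict with "fx", "fy", "cx", "cy" (pixels), "world_to_cam" (4x4, takes a point from world to camera coordinates). Camera axes: x right, y down, z forward; pixel columns grow to the right and rows downward; lengths in m; the calibration is good to about 2 mm. A picture is of the moment at which its call begins: read the wrist's pose just before it. get_calibration takes no time and is no camera call; for the wrist camera it gives the pose at the moment of the call.
- r.finish_job(): hands the job in, once; it reports no verdict.
The state is a dict: "time": time; "q": joint angles; "joint_vel": joint speeds; "joint_torque": joint torques, N m; "tool_pos": TCP position; "eef_rot": TCP orientation; "ft_force": force on the tool from outside, world axes, zero at the start; "ft_torque": the same for the moment, N m; "finger_gap": finger opening in m.
Only numpy, scipy, OpenCV 4.12 (cv2) and the standard library are available. Lean on these libraries where they do the work, as an engineer would, in place of code of your own. Each camera call takes 0.05 s, during which the arm holds its last target. There are 200 camera calls.

## Task

Make up tonight's two kits from the stock standing and lying between the two wooden trays on the shelf board. The two-bay tray is the guitar kit: the larger steel capo lies flat in its square bay and the glass slide stands upright in its narrow bay; the three-bay tray is the ukulele kit: the smaller capo lies flat in the larger of the two short bays, the 9-volt battery lies flat in the smaller one, and the blue screwdriver lies in the long bay. Set each thing down on the tray floor rather than dropping it, never tip the glass slide over, and leave the short brass slide and the pick tin where they are.

Things in the scene. Friction and masses are not known exactly. Their poses are not given: they have to be found in the camera images.
- guitar_capo: Larger of two steel lever capos, lying on its side: a flat U, outline 80 (x) x 44 (y) mm, 16 mm thick. Origin in its middle, 8 mm over what it lies on, z up. Fret bar along x, outer face at y = +22 mm; neck arm across from it, outer face at y = -22 mm for x from -19 to +33 mm; yoke joining them at the +x end. Grip it across both outer faces (along y) at the middle.
- uke_capo: Smaller of the two steel lever capos, same form: outline 58 (x) x 32 (y) mm, 14 mm thick, lying on its side. Origin in its middle, 7 mm over what it lies on, z up; yoke at the +x end. Outer faces of fret bar and neck arm at y = +16 and -16 mm: grip it across them at the middle.
- battery: 9-volt block battery, dark metal with a brass-coloured band and two snap terminals on its +x end, lying on its broad face: 48 (x) x 26.5 (y) x 17.5 mm high. Origin at its centre, 8.75 mm over what it lies on, z up.
- glass_slide: Glass bottleneck slide, a clear plain tube 28 mm in outside diameter, 58 mm tall, wall 3.5 mm, standing on end. Origin at the centre of its lower end, z up along the tube.
- screwdriver: Screwdriver lying along its x axis, 130 mm long: blue eight-sided plastic handle 22 mm thick from x = -65 to +8 mm, thin steel shaft from there to the tip at x = +65 mm. Origin on its axis, half way along, 11 mm over what the handle lies on; balances at about x = -12 mm: grip the handle across, near there. y and z turn if it rolls.
- brass_slide: Short brass slide, a tube 27 mm in outside diameter, 30 mm tall, standing on end among the stock; it belongs to neither kit and stays. Origin at the centre of its lower end.
- guitar_tray: Guitar kit tray: fixed, wooden, two bays, 177 (x) x 116 (y) mm outside. Origin at the centre of its underside, z up. Above the board: grey floor at 6 mm, divider 16 mm (5 mm thick), rim 20 mm. Square capo bay 100 x 100 mm centred at x = -30.5, y = 0 mm; narrow slide bay 56 (x) x 100 (y) mm at x = +52.5, y = 0 mm.
- uke_tray: Ukulele kit tray: fixed, wooden, three bays, 182 (x) x 179 (y) mm outside. Origin, floor, dividers and rim as the guitar tray's. Long tool bay 166 (x) x 72 (y) mm centred at x = 0, y = -45.5 mm. Two short bays: the larger, for the capo, 95 (x) x 86 (y) mm at x = -35.5, y = +38.5 mm; the smaller, for the battery, 66 (x) x 86 (y) mm at x = +50, y = +38.5 mm.
- pick_tin: Closed flat tin for picks, 62 x 97 x 21 mm, plain metal, beyond the stock; a bystander. Origin at the centre of its underside.
Things that resemble listed ones, but are neither listed nor needed, are in the scene too. What is shaped like the screwdriver but green is not meant.

How it is judged:
At the end, for the whole second after the job is handed in: Larger capo and glass slide each in its named bay of the two-bay tray; smaller capo, battery and screwdriver each in its bay of the three-bay tray. Each rests on the tray floor, within 3 mm in height, capos, battery and slide within 0.07 rad, screwdriver within 0.09 rad of level; all at rest (x of guitar_capo in the frame of guitar_tray between -0.0625 and 0.0015 m and y of guitar_capo in the frame of guitar_tray between -0.032 and 0.032 m and z of guitar_capo in the frame of guitar_tray between 0.011 and 0.017 m and linear speed of each of guitar_capo, glass_slide, uke_capo, battery, screwdriver below 0.02 m/s and angular speed of each of guitar_capo, glass_slide, uke_capo, battery, screwdriver below 0.2 rad/s and angle between the z axis of each of guitar_capo, glass_slide and the z axis of guitar_tray, either way round below 0.07 rad and x of glass_slide in the frame of guitar_tray between 0.0365 and 0.0685 m and y of glass_slide in the frame of guitar_tray between -0.038 and 0.038 m and z of glass_slide in the frame of guitar_tray between 0.003 and 0.009 m and x of uke_capo in the frame of uke_tray between -0.0685 and -0.0025 m and y of uke_capo in the frame of uke_tray between 0.0105 and 0.0665 m and z of uke_capo in the frame of uke_tray between 0.01 and 0.016 m and angle between the z axis of each of uke_capo, battery and the z axis of uke_tray, either way round below 0.07 rad and x of battery in the frame of uke_tray between 0.028 and 0.072 m and y of battery in the frame of uke_tray between 0.0065 and 0.0705 m and z of battery in the frame of uke_tray between 0.0118 and 0.0177 m and x of screwdriver in the frame of uke_tray between -0.02 and 0.02 m and y of screwdriver in the frame of uke_tray between -0.0735 and -0.0175 m and z of screwdriver in the frame of uke_tray between 0.014 and 0.02 m and angle between the x axis of screwdriver and the z axis of uke_tray, either way round above 1.48 rad); the robot touches nothing.
It fails at once if the glass slide is tipped over (angle between glass_slide's own z axis and vertical above 0.6 rad).
It fails at once if the brass slide is moved from its place (more than 30 mm) (distance of brass_slide from where it was at the start of the episode above 0.03 m).
It fails at once if the pick tin is moved from its place (more than 30 mm) (distance of pick_tin from where it was at the start of the episode above 0.03 m).
It fails at once if one of the kit things is dropped (falls free at over 0.6 m/s, a fall of about 20 mm) ((contact force between the fingers and guitar_capo below 0.05 N and linear speed of guitar_capo above 0.6 m/s) or (contact force between the fingers and uke_capo below 0.05 N and linear speed of uke_capo above 0.6 m/s) or (contact force between the fingers and battery below 0.05 N and linear speed of battery above 0.6 m/s) or (contact force between the fingers and glass_slide below 0.05 N and linear speed of glass_slide above 0.6 m/s) or (contact force between the fingers and screwdriver below 0.05 N and linear speed of screwdriver above 0.6 m/s)).
It also fails if it takes over 136 s, if anything falls off the work surface, if the arm or the gripper's body presses on something with over 40 N, if the wrist force passes 120 N, or if a joint passes its speed limit or range.

## Working session

There is one attempt and no reset: what is moved stays moved. The work goes in short steps, Python scripts to look and compute and a tool call to move; the robot and the scene stay as the last step left them, time stands still between calls to the robot, and variables do not carry over. Pictures are saved under pics/ and viewed, about 12 in all and at most 16, crops included, and the job is handed in when it is done.

Besides the shell and the picture viewer there is one more tool, called after ">>>" by a JSON object that holds its "api" and its "payload". carry_out: Moves the arm, as the interface text tells. Its arguments: {"type":"object","properties":{"steps":{"type":"array"},"squeeze":{"type":"number"}},"required":["steps"]}

```bash
mkdir -p pics; ls; cat > h.py <<'E'
import numpy as np, cv2
from station import r
def save(name,img): cv2.imwrite('pics/'+name,cv2.cvtColor(img,cv2.COLOR_RGB2BGR))
def ray(c,uv,z):
    "pixel(s) -> world points on plane z"
    uv=np.atleast_2d(uv).astype(float); M=c['world_to_cam']; M=np.array(M); R,t=M[:3,:3],M[:3,3]
    d=np.c_[(uv[:,0]-c['cx'])/c['fx'],(uv[:,1]-c['cy'])/c['fy'],np.ones(len(uv))]@R
    o=-R.T@t
    return o+d*((z-o[2])/d[:,2])[:,None]
def proj(c,p):
    M=np.array(c['world_to_cam']); q=np.atleast_2d(p)@M[:3,:3].T+M[:3,3]
    return np.c_[c['fx']*q[:,0]/q[:,2]+c['cx'],c['fy']*q[:,1]/q[:,2]+c['cy']]
E
python3 - <<'E'
from h import *
np.set_printoptions(precision=4,suppress=True)
s=r.state()
print({k:np.round(v,3).tolist() for k,v in s.items()},r.finger_overhang)
for n in('top','scene'):
    im=r.grab_frame(n); np.save(n+'.npy',im); c=r.get_calibration(n); print(n,c); save(n+'0.png',im)
E
```

```text
pics
{'time': 0.0, 'q': [1.044, 0.412, -0.013, 1.597, 0.006, 1.134, -0.082], 'joint_vel': [-0.002, 0.001, 0.001, -0.001, -0.0, -0.004, 0.0], 'joint_torque': [0.0, -60.062, 0.682, -29.94, 0.014, 0.011, 0.0], 'tool_pos': [0.277, -0.56, 0.244], 'eef_rot': [[0.443, -0.001, 0.897], [-0.897, 0.001, 0.443], [-0.002, -1.0, -0.0]], 'ft_force': [-0.978, 1.214, -0.146], 'ft_torque': [0.048, 0.02, -0.005], 'finger_gap': 0.085} 0.014
top {'fx': 514.6109194565278, 'fy': 514.6109194565278, 'cx': 310.80332601970423, 'cy': 197.46619627965512, 'world_to_cam': array([[ 0.0129, -0.9995,  0.0278, -0.0189],
       [-0.9923, -0.0162, -0.123 ,  0.574 ],
       [ 0.1234, -0.026 , -0.992 ,  1.1553],
       [ 0.    ,  0.    ,  0.    ,  1.    ]])}
scene {'fx': 456.3025764843146, 'fy': 456.3025764843146, 'cx': 317.69851606817076, 'cy': 207.41939034579661, 'world_to_cam': array([[ 0.2517,  0.9678,  0.0018, -0.1377],
       [ 0.8379, -0.217 , -0.5009, -0.4587],
       [-0.4844,  0.1275, -0.8655,  1.3268],
       [ 0.    ,  0.    ,  0.    ,  1.    ]])}
```

View pics/top0.png

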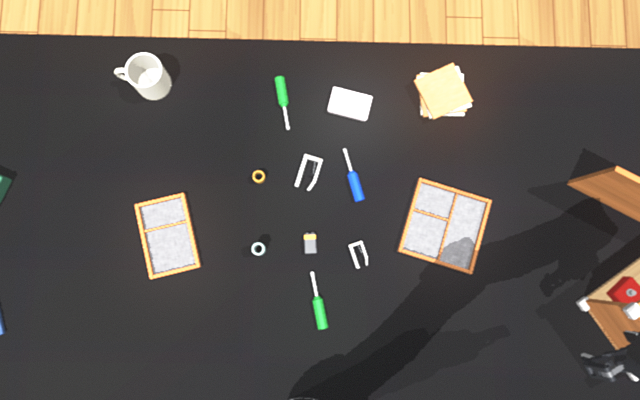

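View pics/scene0.png

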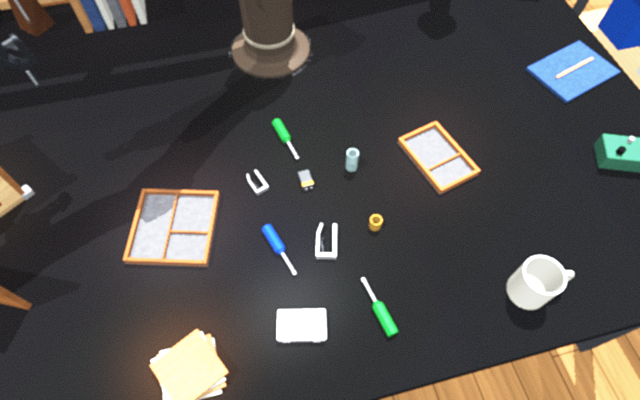

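```bash
python3 - <<'E'
from h import *
np.set_printoptions(precision=4,suppress=True)
im=np.load('top.npy'); c=r.get_calibration('top')
hsv=cv2.cvtColor(im,cv2.COLOR_RGB2HSV)
m=((hsv[...,2]>70)).astype(np.uint8)
m[:55]=0
n,L,st,ce=cv2.connectedComponentsWithStats(m)
big=cv2.resize(im[55:345,110:510],None,fx=2,fy=2,interpolation=cv2.INTER_CUBIC)
for i in range(1,n):
    if st[i,4]<60: continue
    x,y=ce[i]
    if not(110<x<510 and y<345): continue
    pts=np.argwhere(L==i)[:,::-1]
    rc=cv2.minAreaRect(pts.astype(np.float32)); b=cv2.boxPoints(rc)
    z=.02 if st[i,4]>1500 else .012
    w=ray(c,b,z); ctr=w.mean(0)
    print(i,np.round(ce[i],1),st[i,4],'c',ctr[:2],'edges',np.linalg.norm(w[1]-w[0]),np.linalg.norm(w[2]-w[1]),'dir01',np.degrees(np.arctan2(*(w[1]-w[0])[[1,0]])), 'dir12',np.degrees(np.arctan2(*(w[2]-w[1])[[1,0]])), 'cent',ray(c,ce[i],z)[0,:2])
    cv2.polylines(big,[np.int32((b-[110,55])*2+1)],True,(255,0,255),1)
save('top1.png',big)
E
```

```text
2 [117.   58.7] 92 c [0.9041 0.4601] edges 0.05026151176269434 0.02519841567458532 dir01 -88.60246615560149 dir12 -176.78401632079127 cent [0.9073 0.4615]
3 [147.6  77.7] 1947 c [0.8486 0.3804] edges 0.1094559365269412 0.1623947784803913 dir01 -47.72114715808228 dir12 -140.4512304844335 cent [0.8586 0.3834]
4 [196.5  65.4] 751 c [0.8791 0.2487] edges 0.15468326275553326 0.08564607066762679 dir01 -88.6024661556016 dir12 -178.255740398205 cent [0.895 0.27 ]
10 [411.  139.6] 38726 c [ 0.6601 -0.2937] edges 0.8199602493378166 0.5499093075123112 dir01 -88.60246615560165 dir12 176.78920599387692 cent [ 0.7195 -0.2489]
307 [258.4 176.2] 162 c [0.6264 0.1133] edges 0.03186518209272682 0.035511494436208615 dir01 -43.24187215034102 dir12 -134.25815016006814 cent [0.6258 0.1135]
327 [171.  240.6] 9950 c [0.4727 0.3102] edges 0.26936775520278705 0.30851304644596045 dir01 -83.97855412615463 dir12 -173.26462990766578 cent [0.4708 0.3099]
644 [309.9 242.9] 298 c [ 0.4711 -0.0104] edges 0.03131929517140819 0.05313667454139381 dir01 -85.35982858896284 dir12 -175.51249190449306 cent [ 0.4703 -0.0103]
690 [258.  248.5] 164 c [0.4557 0.109 ] edges 0.034861690519630464 0.03474008358241067 dir01 -89.20089551271067 dir12 -178.65049486769084 cent [0.4556 0.1101]
692 [358.5 253.2] 339 c [ 0.4454 -0.1257] edges 0.03872394160385344 0.06302219541807248 dir01 -70.92979348647101 dir12 -161.3695754129504 cent [ 0.4479 -0.1242]
826 [318.1 305.3] 554 c [ 0.3393 -0.0285] edges 0.028206277061914517 0.13618826809976506 dir01 -78.09360376789871 dir12 -167.92282124357442 cent [ 0.3273 -0.0312]
```

View pics/top1.png

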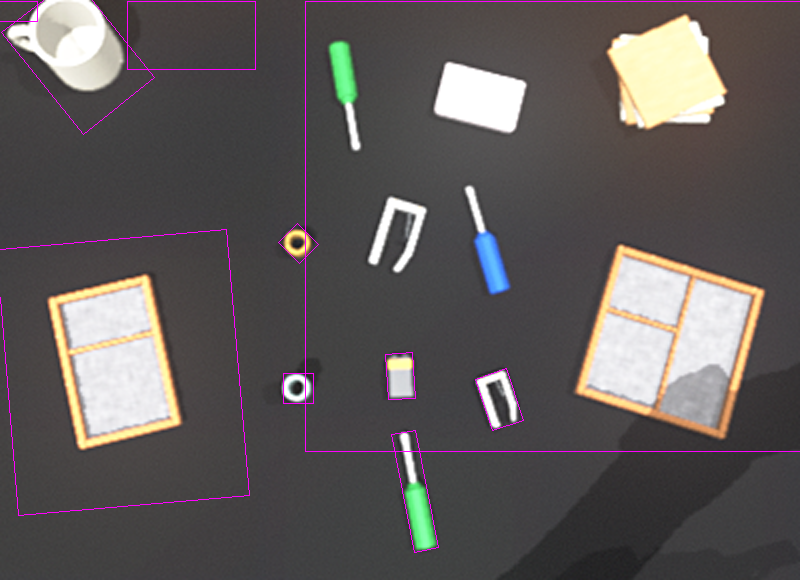

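```bash
python3 - <<'E'
from h import *
np.set_printoptions(precision=4,suppress=True)
im=np.load('top.npy'); c=r.get_calibration('top')
hsv=cv2.cvtColor(im,cv2.COLOR_RGB2HSV)
H,S,V=cv2.split(hsv)
wood=((H>8)&(H<25)&(S>90)&(V>110)); blue=(H>100)&(H<125)&(S>120)&(V>110)
m=(V>125)
def rep(name,mask,box,z):
    x0,y0,x1,y1=box; k=np.zeros(mask.shape,np.uint8); k[y0:y1,x0:x1]=mask[y0:y1,x0:x1]
    n,L,st,ce=cv2.connectedComponentsWithStats(k); i=1+np.argmax(st[1:,4])
    p=np.argwhere(L==i)[:,::-1]; w=ray(c,p,z)[:,:2]*1000
    rc=cv2.minAreaRect(w.astype(np.float32)); b=cv2.boxPoints(rc); e1,e2=b[1]-b[0],b[2]-b[1]
    if np.linalg.norm(e2)>np.linalg.norm(e1): e1,e2=e2,e1
    print(name,st[i,4],'rect c',b.mean(0),'L,W',np.linalg.norm(e1),np.linalg.norm(e2),'longdir',np.degrees(np.arctan2(e1[1],e1[0])),'cent',w.mean(0))
rep('gtray',wood|m,(125,180,210,290),.02)
rep('utray',wood|(V>60),(392,172,500,280),.02)
rep('gcapo',m,(285,145,330,195),.016)
rep('ucapo',V>115,(340,235,375,275),.014)
rep('batt',V>100,(298,228,322,258),.0175)
rep('glass',V>100,(240,235,270,262),.058)
rep('brass',m,(240,165,270,188),.03)
rep('blue',blue,(340,160,370,205),.015)
rep('sd all',m,(338,145,370,205),.012)
E
```

```text
gtray 4180 rect c [483.4494 320.2516] L,W 181.12906 121.78666 longdir 14.639217 cent [482.6542 320.238 ]
utray 10233 rect c [ 517.0881 -330.0013] L,W 260.99603 252.10838 longdir -89.31669 cent [ 528.8988 -320.5419]
gcapo 428 rect c [637.1253  -4.0151] L,W 84.28161 48.751286 longdir -17.26319 cent [642.1494  -4.6491]
ucapo 275 rect c [ 445.7405 -125.0093] L,W 60.613277 37.24993 longdir 19.694868 cent [ 448.4342 -123.546 ]
batt 273 rect c [471.0404  -9.3616] L,W 48.67313 30.284264 longdir 0.76234096 cent [470.2614 -10.0085]
glass 149 rect c [454.5461 106.6964] L,W 31.367178 28.949816 longdir -89.203835 cent [454.5063 107.0947]
brass 121 rect c [622.2209 111.9031] L,W 30.686512 30.292484 longdir 1.0209711 cent [623.0406 112.6656]
blue 342 rect c [ 606.8608 -116.1343] L,W 75.19014 26.852926 longdir 16.086 cent [ 605.8967 -116.2697]
sd all 444 rect c [ 634.7882 -108.0203] L,W 132.83684 26.354792 longdir 16.703081 cent [ 621.6565 -111.918 ]
```

```bash
cat > geo.py <<'E'
from h import *
def P(o,yaw,x,y): 
    a=np.radians(yaw); return np.array(o)+np.array([np.cos(a)*x-np.sin(a)*y,np.sin(a)*x+np.cos(a)*y])
def plan(xy,yaw,tz,n=None):
    """tool-x (jaw) axis to world yaw deg (mod 180); tz = TCP height; prints n equal rows"""
    s=r.state(); R=np.array(s['eef_rot']); p=np.array(s['tool_pos'])
    cur=np.degrees(np.arctan2(R[1,0],R[0,0])); d=(yaw-cur+90)%180-90
    D=np.array([*xy,tz])-p
    n=n or int(np.ceil(max(np.linalg.norm(D)/.045,abs(np.radians(d))/.14)))
    print('pos',p.round(4),'cur jaw yaw',round(cur,1),'turn',round(d,1),'q7',round(s['q'][6],2),'D',D.round(4),'n',n)
    th=np.radians(d)/n
    for i in range(n):
        a=np.radians(cur)+th*i
        print('{"x":%.4f,"y":%.4f,"z":%.4f,"ry":%.4f}'%(D[:2]@[np.cos(a),np.sin(a)]/n,-D[2]/n,-(D[:2]@[np.sin(a),-np.cos(a)])/n,-th))
E
python3 - <<'E'
from geo import *
c=r.get_calibration('top')
b=np.array([(620,246),(765,290),(723,438),(577,392)])/2+[110,55]
w=ray(c,b,.02)[:,:2]*1000; print(w.round(1),w.mean(0),[np.degrees(np.arctan2(*(w[i]-w[j])[::-1])) for i,j in((0,3),(1,2))],np.linalg.norm(w[0]-w[3]),np.linalg.norm(w[0]-w[1]))
b=np.array([(147,276),(181,421),(82,447),(48,298)])/2+[110,55]
w=ray(c,b,.02)[:,:2]*1000; print(w.round(1),w.mean(0))
R=np.array(r.state()['eef_rot']); print(R.round(3)); 
cw=r.get_calibration('wrist'); M=np.array(cw['world_to_cam']); print('cam in tool',R.T@(-M[:3,:3].T@M[:3,3]-r.state()['tool_pos']),'cam z in tool',R.T@M[2,:3], cw['fx'])
plan([.450,-.124],0-70.3,.15)
E
```

```text
[[ 626.9 -269.3]
 [ 577.2 -441.2]
 [ 403.2 -386.6]
 [ 454.  -216.6]] [ 515.3247463  -328.43709019] [np.float64(-16.93392119107088), np.float64(-17.43528042088811)] 180.69554359707615 179.02931405992481
[[581.8 286.1]
 [414.8 240.1]
 [384.  351.2]
 [554.2 399. ]] [483.73468183 319.08779519]
[[ 0.443 -0.001  0.897]
 [-0.897  0.001  0.443]
 [-0.001 -1.    -0.   ]]
cam in tool [ 0.00068463 -0.12874737  0.06980515] cam z in tool [-5.26248601e-05  9.61593568e-01 -2.74477335e-01] 297.9598329127749
pos [ 0.2766 -0.56    0.2445] cur jaw yaw -63.7 turn -6.6 q7 -0.08 D [ 0.1734  0.436  -0.0945] n 11
{"x":-0.0286,"y":0.0086,"z":0.0317,"ry":0.0105}
{"x":-0.0289,"y":0.0086,"z":0.0314,"ry":0.0105}
{"x":-0.0292,"y":0.0086,"z":0.0311,"ry":0.0105}
{"x":-0.0295,"y":0.0086,"z":0.0308,"ry":0.0105}
{"x":-0.0299,"y":0.0086,"z":0.0305,"ry":0.0105}
{"x":-0.0302,"y":0.0086,"z":0.0302,"ry":0.0105}
{"x":-0.0305,"y":0.0086,"z":0.0298,"ry":0.0105}
{"x":-0.0308,"y":0.0086,"z":0.0295,"ry":0.0105}
{"x":-0.0311,"y":0.0086,"z":0.0292,"ry":0.0105}
{"x":-0.0314,"y":0.0086,"z":0.0289,"ry":0.0105}
{"x":-0.0317,"y":0.0086,"z":0.0285,"ry":0.0105}
```

>>> {"api": "carry_out", "payload": {"steps": [{"grip": 0.4, "x": -0.0285, "y": 0.0085, "z": 0.0315, "ry": 0.0105}, {"grip": 0.4, "x": -0.029, "y": 0.0085, "z": 0.0315, "ry": 0.0105}, {"grip": 0.4, "x": -0.029, "y": 0.0085, "z": 0.031, "ry": 0.0105}, {"grip": 0.4, "x": -0.0295, "y": 0.0085, "z": 0.031, "ry": 0.0105}, {"grip": 0.4, "x": -0.03, "y": 0.0085, "z": 0.0305, "ry": 0.0105}], "squeeze": 40}}

```text
$.steps[0]: bad value
```

>>> {"api": "carry_out", "payload": {"steps": [{"grip": 0.4, "x": -0.03, "y": 0.0085, "z": 0.03, "ry": 0.0105}, {"grip": 0.4, "x": -0.0305, "y": 0.0085, "z": 0.03, "ry": 0.0105}, {"grip": 0.4, "x": -0.031, "y": 0.0085, "z": 0.0295, "ry": 0.0105}, {"grip": 0.4, "x": -0.031, "y": 0.0085, "z": 0.029, "ry": 0.0105}, {"grip": 0.4, "x": -0.0315, "y": 0.0085, "z": 0.029, "ry": 0.0105}]}}

```text
$.steps[0]: bad value
```

>>> {"api": "carry_out", "payload": {"steps": [{"grip": 0.4, "x": -0.0315, "y": 0.0085, "z": 0.0285, "ry": 0.0105}, {"grip": 0.4}]}}

```text
$.steps[0]: bad value
```

```bash
python3 - <<'E'
from geo import *
s=r.state(); print(s['time'],s['tool_pos'],s['finger_gap'],r.finger_overhang,s['q'])
c=r.get_calibration('wrist'); im=r.grab_frame('wrist'); np.save('w1.npy',im); np.save('w1c.npy',c,allow_pickle=True)
big=im.copy()
for q in proj(c,[[.4457,-.125,.014],[.471,-.0094,.0175]]): cv2.circle(big,tuple(np.int32(q)),3,(255,0,0),-1)
save('w1.png',big)
E
```

```text
0.1 [ 0.27658389 -0.55998979  0.24452065] 0.08551498210385501 0.014 [ 1.04376757  0.41183842 -0.01271156  1.59697249  0.00561335  1.13429221
 -0.08217213]
```

View pics/w1.png

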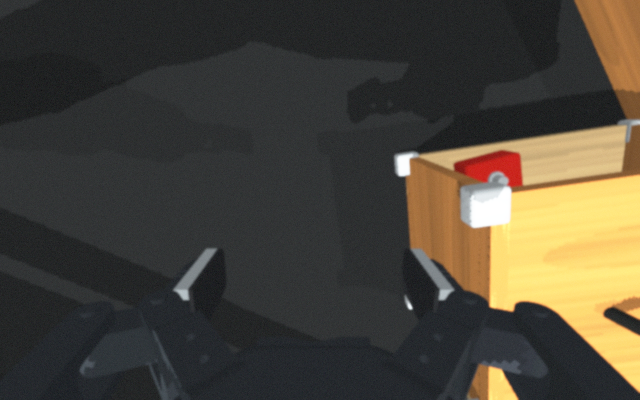

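>>> {"api": "carry_out", "payload": {"steps": [{"grip": 0.4, "x": -0.0285, "y": 0.0085, "z": 0.0315, "rx": 0, "ry": 0.0105, "rz": 0}, {"grip": 0.4, "x": -0.029, "y": 0.0085, "z": 0.0315, "rx": 0, "ry": 0.0105, "rz": 0}, {"grip": 0.4, "x": -0.029, "y": 0.0085, "z": 0.031, "rx": 0, "ry": 0.0105, "rz": 0}, {"grip": 0.4, "x": -0.0295, "y": 0.0085, "z": 0.031, "rx": 0, "ry": 0.0105, "rz": 0}, {"grip": 0.4, "x": -0.03, "y": 0.0085, "z": 0.0305, "rx": 0, "ry": 0.0105, "rz": 0}], "squeeze": 40}}

```text
time: 0.65
tool_pos: [0.356, -0.3605, 0.2024]
eef_rot: [[0.395, 0.0, 0.919], [-0.919, 0.0, 0.395], [-0.0, -1.0, 0.0]]
ft_force: [0.4, -0.0, -1.1]
finger_gap: 0.0598
```

>>> {"api": "carry_out", "payload": {"steps": [{"grip": 0.4, "x": -0.03, "y": 0.0085, "z": 0.03, "rx": 0, "ry": 0.0105, "rz": 0}, {"grip": 0.4, "x": -0.0305, "y": 0.0085, "z": 0.03, "rx": 0, "ry": 0.0105, "rz": 0}, {"grip": 0.4, "x": -0.031, "y": 0.0085, "z": 0.0295, "rx": 0, "ry": 0.0105, "rz": 0}, {"grip": 0.4, "x": -0.031, "y": 0.0085, "z": 0.029, "rx": 0, "ry": 0.0105, "rz": 0}, {"grip": 0.4, "x": -0.0315, "y": 0.0085, "z": 0.029, "rx": 0, "ry": 0.0105, "rz": 0}]}}

```text
time: 1.15
tool_pos: [0.4348, -0.1625, 0.16]
eef_rot: [[0.346, 0.0, 0.938], [-0.938, -0.0, 0.346], [0.0, -1.0, 0.0]]
ft_force: [0.1, -0.4, 0.4]
finger_gap: 0.06
```

>>> {"api": "carry_out", "payload": {"steps": [{"grip": 0.4, "x": -0.0315, "y": 0.0085, "z": 0.0285, "rx": 0, "ry": 0.0105, "rz": 0}, {"grip": 0.4, "x": 0, "y": 0, "z": 0, "rx": 0, "ry": 0, "rz": 0}]}}

```text
time: 1.35
tool_pos: [0.4518, -0.1186, 0.151]
eef_rot: [[0.344, -0.0, 0.939], [-0.939, 0.003, 0.344], [-0.003, -1.0, 0.001]]
ft_force: [-0.5, 0.8, 1.0]
finger_gap: 0.0599
```

```bash
python3 - <<'E'
from geo import *
s=r.state(); print(s['time'],s['tool_pos'],s['finger_gap'],r.finger_overhang,s['q'])
c=r.get_calibration('wrist'); im=r.grab_frame('wrist'); np.save('w1.npy',im); np.save('w1c.npy',c,allow_pickle=True)
big=im.copy()
for q in proj(c,[[.4457,-.125,.014],[.471,-.0094,.0175]]): cv2.circle(big,tuple(np.int32(q)),3,(255,0,0),-1)
save('w2.png',big)
plan([.4457,-.125],-70.3,.15)
E
```

```text
1.35 [ 0.45178165 -0.11862781  0.15097402] 0.059853973007854284 0.014 [ 0.36113304  0.27356157 -0.24159797  2.05877788  0.08499693  0.81921355
 -1.14948748]
pos [ 0.4509 -0.1217  0.1513] cur jaw yaw -70.0 turn -0.3 q7 -1.15 D [-0.0052 -0.0033 -0.0013] n 1
{"x":0.0013,"y":0.0013,"z":-0.0060,"ry":0.0053}
```

View pics/w2.png

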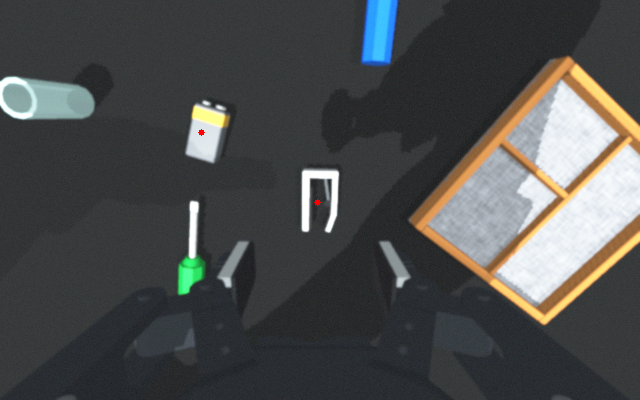

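```bash
cat >> geo.py <<'E'
def meas(name,im,c,mask,box,z,show=True):
    x0,y0,x1,y1=box; k=np.zeros(mask.shape,np.uint8); k[y0:y1,x0:x1]=mask[y0:y1,x0:x1]
    n,L,st,ce=cv2.connectedComponentsWithStats(k); i=1+np.argmax(st[1:,4])
    p=np.argwhere(L==i)[:,::-1]; w=ray(c,p,z)[:,:2]*1000
    b=cv2.boxPoints(cv2.minAreaRect(w.astype(np.float32))); e1,e2=b[1]-b[0],b[2]-b[1]
    if np.linalg.norm(e2)>np.linalg.norm(e1): e1,e2=e2,e1
    print(name,st[i,4],'rect c',b.mean(0).round(1),'L,W',np.linalg.norm(e1).round(1),np.linalg.norm(e2).round(1),'longdir',np.degrees(np.arctan2(e1[1],e1[0])).round(1),'cent',w.mean(0).round(1))
E
python3 - <<'E'
from geo import *
im=np.load('w1.npy'); c=np.load('w1c.npy',allow_pickle=True).item()
V=im.max(2)
meas('ucapo',im,c,V>110,(290,155,350,245),.014)
meas('batt',im,c,V>80,(175,90,240,170),.0175)
print(V[128:136,215],V[60:66,215])
plan([.4457,-.125],-70.3,.02)
E
```

```text
ucapo 1324 rect c [ 447.3 -126.4] L,W 60.9 33.9 longdir 19.5 cent [ 452.2 -124. ]
batt 2034 rect c [473.1 -13.6] L,W 51.0 32.2 longdir 3.4 cent [473.4 -12.9]
[236 236 235 235 236 236 234 237] [61 59 61 57 61 60]
pos [ 0.4509 -0.1217  0.1513] cur jaw yaw -70.0 turn -0.3 q7 -1.15 D [-0.0052 -0.0033 -0.1313] n 3
{"x":0.0004,"y":0.0438,"z":-0.0020,"ry":0.0018}
{"x":0.0005,"y":0.0438,"z":-0.0020,"ry":0.0018}
{"x":0.0005,"y":0.0438,"z":-0.0020,"ry":0.0018}
```

>>> {"api": "carry_out", "payload": {"steps": [{"grip": 0.4, "x": 0.002, "y": 0.045, "z": -0.0055, "rx": 0, "ry": 0.004, "rz": 0}, {"grip": 0.4, "x": 0, "y": 0.045, "z": 0, "rx": 0, "ry": 0, "rz": 0}, {"grip": 0.4, "x": 0, "y": 0.03, "z": 0, "rx": 0, "ry": 0, "rz": 0}, {"grip": 0.4, "x": 0, "y": 0.014, "z": 0, "rx": 0, "ry": 0, "rz": 0}, {"grip": 0.4, "x": 0, "y": 0, "z": 0, "rx": 0, "ry": 0, "rz": 0}]}}

```text
time: 1.9
tool_pos: [0.4439, -0.1294, 0.016]
eef_rot: [[0.332, -0.004, 0.943], [-0.943, 0.0, 0.332], [-0.002, -1.0, -0.004]]
ft_force: [-0.1, 0.5, 0.1]
finger_gap: 0.0596
```

>>> {"api": "carry_out", "payload": {"steps": [{"grip": -1, "x": 0, "y": 0, "z": 0, "rx": 0, "ry": 0, "rz": 0}, {"grip": -1, "x": 0, "y": 0, "z": 0, "rx": 0, "ry": 0, "rz": 0}, {"grip": -1, "x": 0, "y": 0, "z": 0, "rx": 0, "ry": 0, "rz": 0}, {"grip": -1, "x": 0, "y": 0, "z": 0, "rx": 0, "ry": 0, "rz": 0}, {"grip": -1, "x": 0, "y": 0, "z": 0, "rx": 0, "ry": 0, "rz": 0}]}}

```text
time: 2.4
tool_pos: [0.4466, -0.129, 0.0191]
eef_rot: [[0.332, 0.002, 0.943], [-0.943, -0.001, 0.332], [0.002, -1.0, 0.002]]
ft_force: [-1.9, -1.1, 8.1]
finger_gap: 0.0303
```

```bash
python3 - <<'E'
from geo import *
s=r.state(); print(s['finger_gap'],s['tool_pos'],s['ft_force'],r.finger_overhang)
t=P([515.3,-328.4],-17.2,-35.5,38.5)/1000; print(t)
plan(t,-17.2+90,.10)
E
```

```text
0.030342392871812132 [ 0.44660749 -0.1290293   0.01906611] [-1.86312745 -1.12521284  8.13496868] 0.014
[ 0.49277238 -0.28112415]
pos [ 0.4466 -0.129   0.0191] cur jaw yaw -70.6 turn -36.6 q7 -1.23 D [ 0.0462 -0.1521  0.0809] n 5
{"x":0.0318,"y":-0.0162,"z":-0.0014,"ry":0.1278}
{"x":0.0317,"y":-0.0162,"z":0.0027,"ry":0.1278}
{"x":0.0311,"y":-0.0162,"z":0.0067,"ry":0.1278}
{"x":0.0300,"y":-0.0162,"z":0.0106,"ry":0.1278}
{"x":0.0284,"y":-0.0162,"z":0.0143,"ry":0.1278}
```

>>> {"api": "carry_out", "payload": {"steps": [{"grip": -1, "x": 0, "y": -0.03, "z": 0, "rx": 0, "ry": 0, "rz": 0}, {"grip": -1, "x": 0, "y": -0.05, "z": 0, "rx": 0, "ry": 0, "rz": 0}, {"grip": -1, "x": 0.032, "y": 0, "z": -0.0015, "rx": 0, "ry": 0.128, "rz": 0}, {"grip": -1, "x": 0.0315, "y": 0, "z": 0.0025, "rx": 0, "ry": 0.128, "rz": 0}, {"grip": -1, "x": 0.031, "y": 0, "z": 0.0065, "rx": 0, "ry": 0.128, "rz": 0}]}}

```text
time: 2.9
tool_pos: [0.474, -0.2209, 0.0993]
eef_rot: [[-0.049, 0.003, 0.999], [-0.999, -0.001, -0.049], [0.001, -1.0, 0.003]]
ft_force: [-0.1, 0.1, -0.4]
finger_gap: 0.0303
```

>>> {"api": "carry_out", "payload": {"steps": [{"grip": -1, "x": 0.03, "y": 0, "z": 0.0105, "rx": 0, "ry": 0.128, "rz": 0}, {"grip": -1, "x": 0.0285, "y": 0, "z": 0.0145, "rx": 0, "ry": 0.128, "rz": 0}, {"grip": -1, "x": 0, "y": 0, "z": 0, "rx": 0, "ry": 0, "rz": 0}, {"grip": -1, "x": 0, "y": 0, "z": 0, "rx": 0, "ry": 0, "rz": 0}]}}

```text
time: 3.3
tool_pos: [0.4916, -0.2809, 0.098]
eef_rot: [[-0.296, 0.0, 0.955], [-0.955, -0.0, -0.296], [-0.0, -1.0, 0.0]]
ft_force: [-0.4, 0.2, 0.0]
finger_gap: 0.0301
```

```bash
python3 - <<'E'
from geo import *
s=r.state(); print(s['finger_gap'],s['tool_pos'],s['ft_force'])
c=r.get_calibration('wrist'); im=r.grab_frame('wrist'); np.save('w3.npy',im); np.save('w3c.npy',c,allow_pickle=True)
o,yw=[515.3,-328.4],-17.2
b=im.copy()
for x,y,X,Y in [(-35.5,38.5,95,86),(50,38.5,66,86),(0,-45.5,166,72)]:
    q=np.array([P(o,yw,x+X/2*i,y+Y/2*j) for i,j in((-1,-1),(1,-1),(1,1),(-1,1))])/1000
    cv2.polylines(b,[np.int32(proj(c,np.c_[q,np.full(4,.006)]))],True,(255,0,255),1)
q=np.array([P(o,yw,91*i,89.5*j) for i,j in((-1,-1),(1,-1),(1,1),(-1,1))])/1000
cv2.polylines(b,[np.int32(proj(c,np.c_[q,np.full(4,.02)]))],True,(255,0,0),1)
save('w3.png',b)
plan([.4928,-.2811],-17.2+90,.03)
E
```

```text
0.030061288881151598 [ 0.49162603 -0.28094117  0.09800835] [-0.41321463  0.20292738  0.00895253]
pos [ 0.4915 -0.2799  0.0979] cur jaw yaw -107.1 turn -0.1 q7 -1.46 D [ 0.0013 -0.0012 -0.0679] n 2
{"x":0.0004,"y":0.0340,"z":0.0008,"ry":0.0006}
{"x":0.0004,"y":0.0340,"z":0.0008,"ry":0.0006}
```

View pics/w3.png

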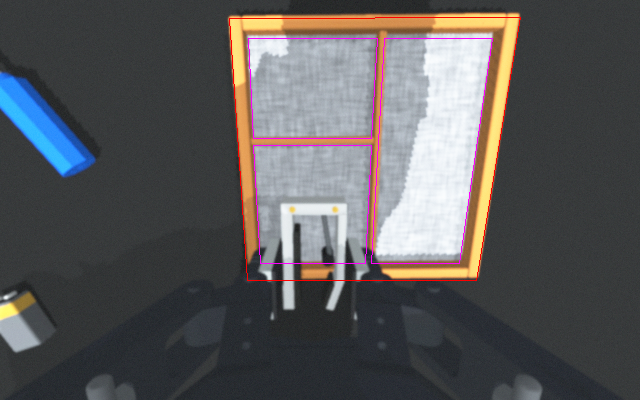

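>>> {"api": "carry_out", "payload": {"steps": [{"grip": -1, "x": 0.001, "y": 0.04, "z": 0.002, "rx": 0, "ry": 0, "rz": 0}, {"grip": -1, "x": 0, "y": 0.023, "z": 0, "rx": 0, "ry": 0, "rz": 0}, {"grip": -1, "x": 0, "y": 0.006, "z": 0, "rx": 0, "ry": 0, "rz": 0}, {"grip": -1, "x": 0, "y": 0.002, "z": 0, "rx": 0, "ry": 0, "rz": 0}, {"grip": -1, "x": 0, "y": 0, "z": 0, "rx": 0, "ry": 0, "rz": 0}]}}

```text
time: 3.85
tool_pos: [0.4939, -0.2819, 0.0277]
eef_rot: [[-0.295, 0.001, 0.955], [-0.955, -0.0, -0.295], [-0.0, -1.0, 0.001]]
ft_force: [0.6, 0.1, 0.0]
finger_gap: 0.0307
```

>>> {"api": "carry_out", "payload": {"steps": [{"grip": -1, "x": 0, "y": 0.002, "z": 0, "rx": 0, "ry": 0, "rz": 0}, {"grip": -1, "x": 0, "y": 0.001, "z": 0, "rx": 0, "ry": 0, "rz": 0}, {"grip": -1, "x": 0, "y": 0, "z": 0, "rx": 0, "ry": 0, "rz": 0}]}}

```text
time: 4.15
tool_pos: [0.4941, -0.2824, 0.0251]
eef_rot: [[-0.296, 0.002, 0.955], [-0.955, -0.001, -0.296], [0.0, -1.0, 0.002]]
ft_force: [-1.5, 0.9, 6.0]
finger_gap: 0.0303
```

>>> {"api": "carry_out", "payload": {"steps": [{"grip": 0.05, "x": 0, "y": 0, "z": 0, "rx": 0, "ry": 0, "rz": 0}, {"grip": 0.05, "x": 0, "y": 0, "z": 0, "rx": 0, "ry": 0, "rz": 0}, {"grip": 0.05, "x": 0, "y": -0.02, "z": 0, "rx": 0, "ry": 0, "rz": 0}, {"grip": 0.2, "x": 0, "y": -0.05, "z": 0, "rx": 0, "ry": 0, "rz": 0}, {"grip": 0.2, "x": 0, "y": -0.05, "z": 0, "rx": 0, "ry": 0, "rz": 0}]}}

```text
time: 4.65
tool_pos: [0.4925, -0.2818, 0.1444]
eef_rot: [[-0.296, -0.002, 0.955], [-0.955, 0.001, -0.296], [-0.0, -1.0, -0.003]]
ft_force: [1.1, -0.5, 1.5]
finger_gap: 0.051
```

```bash
python3 - <<'E'
from geo import *
print(r.state()['finger_gap'])
plan([.472,-.0115],93.5,.13)
E
```

```text
0.05096226393713114
pos [ 0.4925 -0.2818  0.1444] cur jaw yaw -107.2 turn 20.7 q7 -1.45 D [-0.0205  0.2703 -0.0144] n 7
{"x":-0.0360,"y":0.0021,"z":-0.0142,"ry":-0.0517}
{"x":-0.0367,"y":0.0021,"z":-0.0124,"ry":-0.0517}
{"x":-0.0373,"y":0.0021,"z":-0.0104,"ry":-0.0517}
{"x":-0.0378,"y":0.0021,"z":-0.0085,"ry":-0.0517}
{"x":-0.0382,"y":0.0021,"z":-0.0065,"ry":-0.0517}
{"x":-0.0385,"y":0.0021,"z":-0.0046,"ry":-0.0517}
{"x":-0.0386,"y":0.0021,"z":-0.0026,"ry":-0.0517}
```

>>> {"api": "carry_out", "payload": {"steps": [{"grip": 0.2, "x": -0.036, "y": 0.002, "z": -0.014, "rx": 0, "ry": -0.0515, "rz": 0}, {"grip": 0.2, "x": -0.0365, "y": 0.002, "z": -0.0125, "rx": 0, "ry": -0.0515, "rz": 0}, {"grip": 0.2, "x": -0.0375, "y": 0.002, "z": -0.0105, "rx": 0, "ry": -0.0515, "rz": 0}, {"grip": 0.2, "x": -0.038, "y": 0.002, "z": -0.0085, "rx": 0, "ry": -0.0515, "rz": 0}, {"grip": 0.2, "x": -0.038, "y": 0.002, "z": -0.0065, "rx": 0, "ry": -0.0515, "rz": 0}]}}

```text
time: 5.15
tool_pos: [0.4786, -0.0877, 0.134]
eef_rot: [[-0.041, 0.001, 0.999], [-0.999, -0.0, -0.041], [0.0, -1.0, 0.001]]
ft_force: [2.1, 0.1, -0.1]
finger_gap: 0.0509
```

>>> {"api": "carry_out", "payload": {"steps": [{"grip": 0.2, "x": -0.0385, "y": 0.002, "z": -0.0045, "rx": 0, "ry": -0.0515, "rz": 0}, {"grip": 0.2, "x": -0.0385, "y": 0.002, "z": -0.0025, "rx": 0, "ry": -0.0515, "rz": 0}, {"grip": 0.2, "x": 0, "y": 0, "z": 0, "rx": 0, "ry": 0, "rz": 0}, {"grip": 0.2, "x": 0, "y": 0, "z": 0, "rx": 0, "ry": 0, "rz": 0}]}}

```text
time: 5.55
tool_pos: [0.4732, -0.0113, 0.1299]
eef_rot: [[0.062, 0.0, 0.998], [-0.998, -0.0, 0.062], [0.0, -1.0, 0.0]]
ft_force: [0.1, -0.8, -0.1]
finger_gap: 0.0512
```

```bash
python3 - <<'E'
from geo import *
c=r.get_calibration('wrist'); im=r.grab_frame('wrist'); np.save('w4.npy',im); np.save('w4c.npy',c,allow_pickle=True)
V=im.max(2); u,v=np.int32(proj(c,[.472,-.0115,.0175])[0]); print(u,v)
meas('batt',im,c,V>90,(u-60,v-60,u+60,v+60),.0175)
b=im.copy()
for q in proj(c,[[.472,-.0115,.0175],[.455,.1067,.058],[.455,.1067,0]]): cv2.circle(b,tuple(np.int32(q)),3,(255,0,0),-1)
save('w4.png',b)
plan([.472,-.0115],93.5,.022)
E
```

```text
312 203
batt 12877 rect c [469.4 -10.2] L,W 105.4 104.9 longdir -86.5 cent [472.1 -12.2]
pos [ 0.4733 -0.0125  0.1299] cur jaw yaw -86.6 turn 0.1 q7 -1.68 D [-0.0013  0.001  -0.1079] n 3
{"x":-0.0003,"y":0.0360,"z":-0.0004,"ry":-0.0005}
{"x":-0.0003,"y":0.0360,"z":-0.0004,"ry":-0.0005}
{"x":-0.0003,"y":0.0360,"z":-0.0004,"ry":-0.0005}
```

View pics/w4.png

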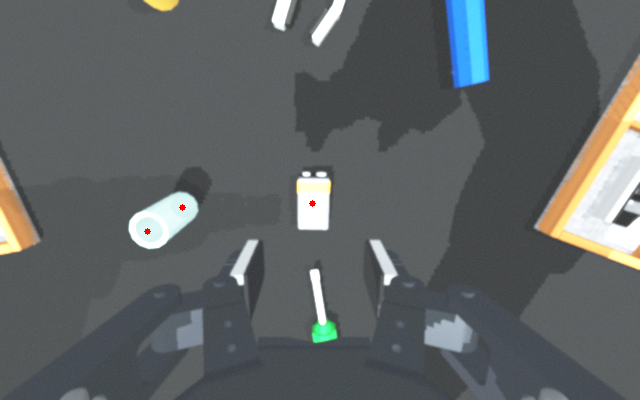

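>>> {"api": "carry_out", "payload": {"steps": [{"grip": 0.2, "x": 0.001, "y": 0.045, "z": 0, "rx": 0, "ry": 0, "rz": 0}, {"grip": 0.2, "x": 0, "y": 0.045, "z": 0, "rx": 0, "ry": 0, "rz": 0}, {"grip": 0.2, "x": 0, "y": 0.018, "z": 0, "rx": 0, "ry": 0, "rz": 0}, {"grip": 0.2, "x": 0, "y": 0, "z": 0, "rx": 0, "ry": 0, "rz": 0}, {"grip": -1, "x": 0, "y": 0, "z": 0, "rx": 0, "ry": 0, "rz": 0}]}}

```text
time: 6.1
tool_pos: [0.4735, -0.014, 0.0221]
eef_rot: [[0.058, -0.0, 0.998], [-0.998, -0.0, 0.058], [0.0, -1.0, -0.0]]
ft_force: [0.5, -0.1, -0.2]
finger_gap: 0.0382
```

>>> {"api": "carry_out", "payload": {"steps": [{"grip": -1, "x": 0, "y": 0, "z": 0, "rx": 0, "ry": 0, "rz": 0}, {"grip": -1, "x": 0, "y": 0, "z": 0, "rx": 0, "ry": 0, "rz": 0}, {"grip": -1, "x": 0, "y": 0, "z": 0, "rx": 0, "ry": 0, "rz": 0}, {"grip": -1, "x": 0, "y": 0, "z": 0, "rx": 0, "ry": 0, "rz": 0}]}}

```text
time: 6.5
tool_pos: [0.4744, -0.0133, 0.0231]
eef_rot: [[0.059, 0.003, 0.998], [-0.998, -0.0, 0.059], [0.0, -1.0, 0.003]]
ft_force: [-0.8, -1.3, 7.1]
finger_gap: 0.0252
```

```bash
python3 - <<'E'
from geo import *
s=r.state(); print(s['finger_gap'])
t=P([515.3,-328.4],-17.2,50,38.5)/1000; print(t)
plan(t,-17.2+90,.10,7)
E
```

```text
0.025191022264747363
[ 0.57444868 -0.30640719]
pos [ 0.4744 -0.0133  0.0231] cur jaw yaw -86.6 turn -20.6 q7 -1.74 D [ 0.1001 -0.2931  0.0769] n 7
{"x":0.0427,"y":-0.0110,"z":0.0118,"ry":0.0514}
{"x":0.0420,"y":-0.0110,"z":0.0140,"ry":0.0514}
{"x":0.0412,"y":-0.0110,"z":0.0161,"ry":0.0514}
{"x":0.0403,"y":-0.0110,"z":0.0182,"ry":0.0514}
{"x":0.0394,"y":-0.0110,"z":0.0202,"ry":0.0514}
{"x":0.0383,"y":-0.0110,"z":0.0222,"ry":0.0514}
{"x":0.0371,"y":-0.0110,"z":0.0242,"ry":0.0514}
```

>>> {"api": "carry_out", "payload": {"steps": [{"grip": -1, "x": 0, "y": -0.03, "z": 0, "rx": 0, "ry": 0, "rz": 0}, {"grip": -1, "x": 0, "y": -0.05, "z": 0, "rx": 0, "ry": 0, "rz": 0}, {"grip": -1, "x": 0.0425, "y": 0, "z": 0.012, "rx": 0, "ry": 0.0515, "rz": 0}, {"grip": -1, "x": 0.042, "y": 0, "z": 0.014, "rx": 0, "ry": 0.0515, "rz": 0}, {"grip": -1, "x": 0.041, "y": 0, "z": 0.016, "rx": 0, "ry": 0.0515, "rz": 0}]}}

```text
time: 7.0
tool_pos: [0.5173, -0.1396, 0.1033]
eef_rot: [[-0.096, 0.003, 0.995], [-0.995, -0.001, -0.096], [0.0, -1.0, 0.003]]
ft_force: [0.6, 1.6, -0.4]
finger_gap: 0.0253
```

>>> {"api": "carry_out", "payload": {"steps": [{"grip": -1, "x": 0.0405, "y": 0, "z": 0.018, "rx": 0, "ry": 0.0515, "rz": 0}, {"grip": -1, "x": 0.0395, "y": 0, "z": 0.02, "rx": 0, "ry": 0.0515, "rz": 0}, {"grip": -1, "x": 0.0385, "y": 0, "z": 0.022, "rx": 0, "ry": 0.0515, "rz": 0}, {"grip": -1, "x": 0.037, "y": 0, "z": 0.024, "rx": 0, "ry": 0.051, "rz": 0}, {"grip": -1, "x": 0, "y": 0, "z": 0, "rx": 0, "ry": 0, "rz": 0}]}}

```text
time: 7.5
tool_pos: [0.5725, -0.3138, 0.1023]
eef_rot: [[-0.304, 0.002, 0.953], [-0.953, -0.005, -0.304], [0.004, -1.0, 0.003]]
ft_force: [-0.7, 0.4, 0.2]
finger_gap: 0.0253
```

```bash
python3 - <<'E'
from geo import *
s=r.state(); print(s['finger_gap'])
plan([.5744,-.3064],-17.2+90,.0305,2)
E
```

```text
0.025263746110110508
pos [ 0.5725 -0.3138  0.1023] cur jaw yaw -107.7 turn 0.5 q7 -1.48 D [ 0.0019  0.0074 -0.0718] n 2
{"x":-0.0038,"y":0.0359,"z":-0.0002,"ry":-0.0043}
{"x":-0.0038,"y":0.0359,"z":-0.0002,"ry":-0.0043}
```

>>> {"api": "carry_out", "payload": {"steps": [{"grip": -1, "x": -0.003, "y": 0.03, "z": 0, "rx": 0, "ry": -0.006, "rz": 0}, {"grip": -1, "x": 0, "y": 0.025, "z": 0, "rx": 0, "ry": 0, "rz": 0}, {"grip": -1, "x": 0, "y": 0.01, "z": 0, "rx": 0, "ry": 0, "rz": 0}, {"grip": -1, "x": 0, "y": 0, "z": 0, "rx": 0, "ry": 0, "rz": 0}]}}

```text
time: 7.9
tool_pos: [0.5725, -0.3024, 0.0356]
eef_rot: [[-0.29, -0.003, 0.957], [-0.957, 0.001, -0.29], [-0.0, -1.0, -0.003]]
ft_force: [-0.4, -0.2, -0.2]
finger_gap: 0.0253
```

Correct 3 mm back in y while lowering gently.

>>> {"api": "carry_out", "payload": {"steps": [{"grip": -1, "x": 0.003, "y": 0.003, "z": 0.002, "rx": 0, "ry": 0, "rz": 0}, {"grip": -1, "x": 0, "y": 0.003, "z": 0, "rx": 0, "ry": 0, "rz": 0}, {"grip": -1, "x": 0, "y": 0.001, "z": 0, "rx": 0, "ry": 0, "rz": 0}, {"grip": -1, "x": 0, "y": 0, "z": 0, "rx": 0, "ry": 0, "rz": 0}]}}

```text
time: 8.3
tool_pos: [0.5747, -0.3068, 0.0303]
eef_rot: [[-0.29, 0.001, 0.957], [-0.957, -0.0, -0.29], [0.0, -1.0, 0.001]]
ft_force: [-0.5, -0.4, -1.2]
finger_gap: 0.025
```

>>> {"api": "carry_out", "payload": {"steps": [{"grip": -1, "x": 0, "y": 0.002, "z": 0, "rx": 0, "ry": 0, "rz": 0}, {"grip": -1, "x": 0, "y": 0, "z": 0, "rx": 0, "ry": 0, "rz": 0}]}}

```text
time: 8.5
tool_pos: [0.575, -0.3068, 0.0292]
eef_rot: [[-0.29, 0.001, 0.957], [-0.957, -0.0, -0.29], [0.0, -1.0, 0.001]]
ft_force: [-2.8, 0.6, 7.7]
finger_gap: 0.0253
```

>>> {"api": "carry_out", "payload": {"steps": [{"grip": -0.1, "x": 0, "y": 0, "z": 0, "rx": 0, "ry": 0, "rz": 0}, {"grip": -0.1, "x": 0, "y": 0, "z": 0, "rx": 0, "ry": 0, "rz": 0}, {"grip": -0.1, "x": 0, "y": -0.02, "z": 0, "rx": 0, "ry": 0, "rz": 0}, {"grip": 0.1, "x": 0, "y": -0.05, "z": 0, "rx": 0, "ry": 0, "rz": 0}, {"grip": 0.1, "x": 0, "y": -0.04, "z": 0, "rx": 0, "ry": 0, "rz": 0}]}}

```text
time: 9.0
tool_pos: [0.5745, -0.3066, 0.1391]
eef_rot: [[-0.29, -0.0, 0.957], [-0.957, 0.0, -0.29], [-0.0, -1.0, -0.001]]
ft_force: [0.8, -0.9, 0.4]
finger_gap: 0.0472
```

```bash
python3 - <<'E'
from geo import *
print(r.state()['finger_gap'])
plan([.623,-.1115],106.4,.13)
E
```

```text
0.04721970250376009
pos [ 0.5745 -0.3066  0.1391] cur jaw yaw -106.9 turn 33.3 q7 -1.47 D [ 0.0485  0.1951 -0.0091] n 5
{"x":-0.0402,"y":0.0018,"z":-0.0020,"ry":-0.1161}
{"x":-0.0401,"y":0.0018,"z":0.0026,"ry":-0.1161}
{"x":-0.0395,"y":0.0018,"z":0.0073,"ry":-0.1161}
{"x":-0.0384,"y":0.0018,"z":0.0118,"ry":-0.1161}
{"x":-0.0368,"y":0.0018,"z":0.0162,"ry":-0.1161}
```

>>> {"api": "carry_out", "payload": {"steps": [{"grip": 0.1, "x": -0.04, "y": 0.002, "z": -0.002, "rx": 0, "ry": -0.116, "rz": 0}, {"grip": 0.1, "x": -0.04, "y": 0.002, "z": 0.0025, "rx": 0, "ry": -0.116, "rz": 0}, {"grip": 0.1, "x": -0.0395, "y": 0.002, "z": 0.0075, "rx": 0, "ry": -0.116, "rz": 0}, {"grip": 0.1, "x": -0.0385, "y": 0.002, "z": 0.012, "rx": 0, "ry": -0.116, "rz": 0}, {"grip": 0.1, "x": -0.037, "y": 0.002, "z": 0.016, "rx": 0, "ry": -0.116, "rz": 0}]}}

```text
time: 9.5
tool_pos: [0.6234, -0.1101, 0.1277]
eef_rot: [[0.286, 0.0, 0.958], [-0.958, -0.0, 0.286], [0.0, -1.0, 0.0]]
ft_force: [0.2, 0.0, -1.4]
finger_gap: 0.0468
```

>>> {"api": "carry_out", "payload": {"steps": [{"grip": 0.1, "x": 0, "y": 0, "z": 0, "rx": 0, "ry": 0, "rz": 0}, {"grip": 0.1, "x": 0, "y": 0, "z": 0, "rx": 0, "ry": 0, "rz": 0}]}}

```text
time: 9.7
tool_pos: [0.6232, -0.1104, 0.1275]
eef_rot: [[0.284, -0.0, 0.959], [-0.959, 0.0, 0.284], [-0.0, -1.0, -0.0]]
ft_force: [-0.7, -1.1, -0.1]
finger_gap: 0.0465
```

```bash
python3 - <<'E'
from geo import *
c=r.get_calibration('wrist'); im=r.grab_frame('wrist')
H,S,V=cv2.split(cv2.cvtColor(im,cv2.COLOR_RGB2HSV)); k=(H>100)&(H<125)&(S>120)&(V>80)
meas('blue',im,c,k,(150,0,500,300),.013)
b=im.copy()
for q in proj(c,[[.623,-.1115,.015],[.637,-.004,.016]]): cv2.circle(b,tuple(np.int32(q)),3,(255,0,0),-1)
save('w5.png',b)
meas('gcapo',im,c,V>130,(0,0,290,230),.016)
plan([.623,-.1115],106.4,.025)
E
```

```text
blue 1089 rect c [ 607.3 -118.4] L,W 79.8 24.9 longdir 16.1 cent [ 611.3 -119.9]
gcapo 3320 rect c [639.  -7.] L,W 83.8 47.5 longdir -16.5 cent [648.1  -8.5]
pos [ 0.623  -0.1122  0.1276] cur jaw yaw -73.7 turn 0.1 q7 -1.3 D [ 0.      0.0007 -0.1026] n 3
{"x":-0.0002,"y":0.0342,"z":0.0001,"ry":-0.0004}
{"x":-0.0002,"y":0.0342,"z":0.0001,"ry":-0.0004}
{"x":-0.0002,"y":0.0342,"z":0.0001,"ry":-0.0004}
```

View pics/w5.png

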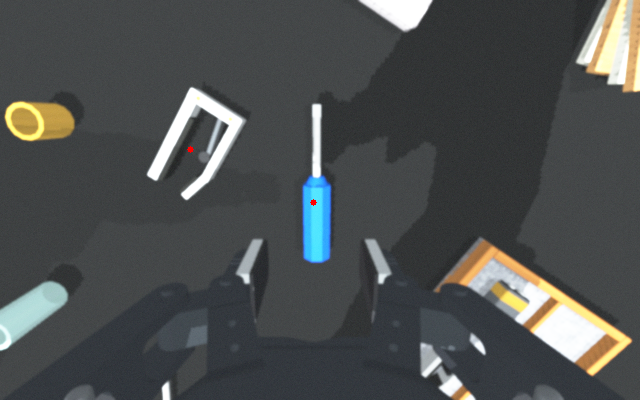

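>>> {"api": "carry_out", "payload": {"steps": [{"grip": 0.1, "x": 0.002, "y": 0.045, "z": 0, "rx": 0, "ry": 0, "rz": 0}, {"grip": 0.1, "x": 0, "y": 0.045, "z": 0, "rx": 0, "ry": 0, "rz": 0}, {"grip": 0.1, "x": 0, "y": 0.0125, "z": 0, "rx": 0, "ry": 0, "rz": 0}, {"grip": 0.1, "x": 0, "y": 0, "z": 0, "rx": 0, "ry": 0, "rz": 0}, {"grip": -1, "x": 0, "y": 0, "z": 0, "rx": 0, "ry": 0, "rz": 0}]}}

```text
time: 10.25
tool_pos: [0.6246, -0.1144, 0.0267]
eef_rot: [[0.281, 0.002, 0.96], [-0.96, -0.0, 0.281], [0.001, -1.0, 0.001]]
ft_force: [-0.4, 0.5, 1.0]
finger_gap: 0.0337
```

>>> {"api": "carry_out", "payload": {"steps": [{"grip": -1, "x": 0, "y": 0, "z": 0, "rx": 0, "ry": 0, "rz": 0}, {"grip": -1, "x": 0, "y": 0, "z": 0, "rx": 0, "ry": 0, "rz": 0}, {"grip": -1, "x": 0, "y": 0, "z": 0, "rx": 0, "ry": 0, "rz": 0}, {"grip": -1, "x": 0, "y": 0, "z": 0, "rx": 0, "ry": 0, "rz": 0}]}}

```text
time: 10.65
tool_pos: [0.6254, -0.1141, 0.0278]
eef_rot: [[0.282, 0.004, 0.96], [-0.96, -0.001, 0.282], [0.002, -1.0, 0.004]]
ft_force: [0.3, -1.9, 6.8]
finger_gap: 0.02
```

```bash
python3 - <<'E'
from geo import *
s=r.state(); print(s['finger_gap'])
t=P([515.3,-328.4],-17.2,-12,-45.5)/1000; print(t)
plan(t,-17.2+90,.10)
E
```

```text
0.020001618928902263
[ 0.49038194 -0.36831667]
pos [ 0.6254 -0.1141  0.0278] cur jaw yaw -73.6 turn -33.6 q7 -1.33 D [-0.135  -0.2542  0.0722] n 7
{"x":0.0294,"y":-0.0103,"z":-0.0287,"ry":0.0837}
{"x":0.0317,"y":-0.0103,"z":-0.0262,"ry":0.0837}
{"x":0.0338,"y":-0.0103,"z":-0.0234,"ry":0.0837}
{"x":0.0356,"y":-0.0103,"z":-0.0205,"ry":0.0837}
{"x":0.0372,"y":-0.0103,"z":-0.0175,"ry":0.0837}
{"x":0.0386,"y":-0.0103,"z":-0.0143,"ry":0.0837}
{"x":0.0396,"y":-0.0103,"z":-0.0110,"ry":0.0837}
```

>>> {"api": "carry_out", "payload": {"steps": [{"grip": -1, "x": 0, "y": -0.03, "z": 0, "rx": 0, "ry": 0, "rz": 0}, {"grip": -1, "x": 0, "y": -0.045, "z": 0, "rx": 0, "ry": 0, "rz": 0}, {"grip": -1, "x": 0.0295, "y": 0, "z": -0.0285, "rx": 0, "ry": 0.0835, "rz": 0}, {"grip": -1, "x": 0.0315, "y": 0, "z": -0.026, "rx": 0, "ry": 0.0835, "rz": 0}, {"grip": -1, "x": 0.034, "y": 0, "z": -0.0235, "rx": 0, "ry": 0.0835, "rz": 0}]}}

```text
time: 11.15
tool_pos: [0.5662, -0.2236, 0.1019]
eef_rot: [[0.033, 0.002, 0.999], [-0.999, -0.001, 0.033], [0.001, -1.0, 0.002]]
ft_force: [0.0, -0.6, -0.5]
finger_gap: 0.0198
```

>>> {"api": "carry_out", "payload": {"steps": [{"grip": -1, "x": 0.0355, "y": 0, "z": -0.0205, "rx": 0, "ry": 0.0835, "rz": 0}, {"grip": -1, "x": 0.037, "y": 0, "z": -0.0175, "rx": 0, "ry": 0.0835, "rz": 0}, {"grip": -1, "x": 0.0385, "y": 0, "z": -0.0145, "rx": 0, "ry": 0.0835, "rz": 0}, {"grip": -1, "x": 0.0395, "y": 0, "z": -0.011, "rx": 0, "ry": 0.0835, "rz": 0}, {"grip": -1, "x": 0, "y": 0, "z": 0, "rx": 0, "ry": 0, "rz": 0}]}}

```text
time: 11.65
tool_pos: [0.4849, -0.3745, 0.1014]
eef_rot: [[-0.305, -0.001, 0.952], [-0.952, -0.005, -0.305], [0.005, -1.0, 0.001]]
ft_force: [0.6, 0.1, -0.4]
finger_gap: 0.0199
```

>>> {"api": "carry_out", "payload": {"steps": [{"grip": -1, "x": 0, "y": 0, "z": 0, "rx": 0, "ry": 0, "rz": 0}, {"grip": -1, "x": 0, "y": 0, "z": 0, "rx": 0, "ry": 0, "rz": 0}]}}

```text
time: 11.85
tool_pos: [0.4902, -0.3661, 0.1009]
eef_rot: [[-0.292, 0.001, 0.956], [-0.956, 0.0, -0.292], [-0.001, -1.0, 0.001]]
ft_force: [0.1, 0.5, -0.2]
finger_gap: 0.02
```

```bash
python3 - <<'E'
from geo import *
s=r.state(); print(s['finger_gap'])
plan([.4904,-.3683],-17.2+90,.0338,2)
save('w6.png',r.grab_frame('wrist'))
E
```

```text
0.01996490488586914
pos [ 0.4902 -0.3661  0.1009] cur jaw yaw -107.0 turn -0.2 q7 -1.33 D [ 0.0002 -0.0022 -0.0671] n 2
{"x":0.0010,"y":0.0335,"z":0.0004,"ry":0.0018}
{"x":0.0010,"y":0.0335,"z":0.0004,"ry":0.0018}
```

View pics/w6.png

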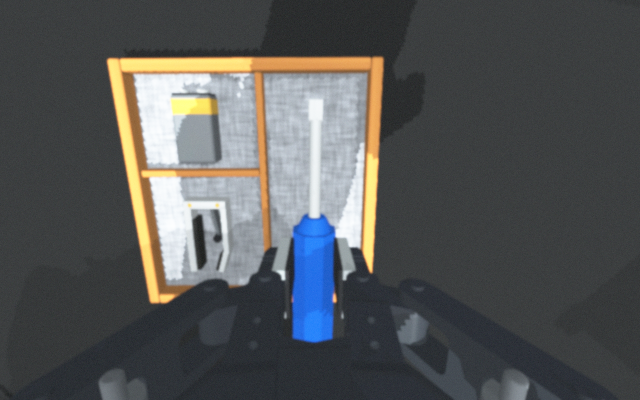

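>>> {"api": "carry_out", "payload": {"steps": [{"grip": -1, "x": 0.002, "y": 0.035, "z": 0, "rx": 0, "ry": 0, "rz": 0}, {"grip": -1, "x": 0, "y": 0.02, "z": 0, "rx": 0, "ry": 0, "rz": 0}, {"grip": -1, "x": 0, "y": 0.008, "z": 0, "rx": 0, "ry": 0, "rz": 0}, {"grip": -1, "x": 0, "y": 0.003, "z": 0, "rx": 0, "ry": 0, "rz": 0}, {"grip": -1, "x": 0, "y": 0, "z": 0, "rx": 0, "ry": 0, "rz": 0}]}}

```text
time: 12.4
tool_pos: [0.4893, -0.3687, 0.0348]
eef_rot: [[-0.293, 0.001, 0.956], [-0.956, 0.0, -0.293], [-0.0, -1.0, 0.0]]
ft_force: [0.4, 0.1, -0.5]
finger_gap: 0.0195
```

>>> {"api": "carry_out", "payload": {"steps": [{"grip": -1, "x": 0, "y": 0.0015, "z": 0, "rx": 0, "ry": 0, "rz": 0}, {"grip": -1, "x": 0, "y": 0.0015, "z": 0, "rx": 0, "ry": 0, "rz": 0}, {"grip": -1, "x": 0, "y": 0, "z": 0, "rx": 0, "ry": 0, "rz": 0}]}}

```text
time: 12.7
tool_pos: [0.4897, -0.3696, 0.0337]
eef_rot: [[-0.294, 0.002, 0.956], [-0.956, -0.001, -0.294], [0.001, -1.0, 0.003]]
ft_force: [-2.1, 3.2, 12.2]
finger_gap: 0.0195
```

>>> {"api": "carry_out", "payload": {"steps": [{"grip": -0.3, "x": 0, "y": -0.001, "z": 0, "rx": 0, "ry": 0, "rz": 0}, {"grip": -0.3, "x": 0, "y": 0, "z": 0, "rx": 0, "ry": 0, "rz": 0}, {"grip": -0.3, "x": 0, "y": -0.02, "z": 0, "rx": 0, "ry": 0, "rz": 0}, {"grip": -0.3, "x": 0, "y": -0.05, "z": 0, "rx": 0, "ry": 0, "rz": 0}, {"grip": 0.65, "x": 0, "y": -0.03, "z": 0, "rx": 0, "ry": 0, "rz": 0}]}}

```text
time: 13.2
tool_pos: [0.4892, -0.3698, 0.135]
eef_rot: [[-0.294, 0.002, 0.956], [-0.956, -0.001, -0.294], [0.001, -1.0, 0.002]]
ft_force: [0.9, -0.6, 0.8]
finger_gap: 0.043
```

```bash
python3 - <<'E'
from geo import *
plan([.638,-.0055],73,.13,9)
E
```

```text
pos [ 0.4892 -0.3698  0.135 ] cur jaw yaw -107.1 turn 0.1 q7 -1.32 D [ 0.1488  0.3643 -0.005 ] n 9
{"x":-0.0436,"y":0.0006,"z":0.0039,"ry":-0.0002}
{"x":-0.0436,"y":0.0006,"z":0.0039,"ry":-0.0002}
{"x":-0.0436,"y":0.0006,"z":0.0039,"ry":-0.0002}
{"x":-0.0436,"y":0.0006,"z":0.0039,"ry":-0.0002}
{"x":-0.0436,"y":0.0006,"z":0.0039,"ry":-0.0002}
{"x":-0.0436,"y":0.0006,"z":0.0039,"ry":-0.0002}
{"x":-0.0436,"y":0.0006,"z":0.0039,"ry":-0.0002}
{"x":-0.0435,"y":0.0006,"z":0.0040,"ry":-0.0002}
{"x":-0.0435,"y":0.0006,"z":0.0040,"ry":-0.0002}
```

>>> {"api": "carry_out", "payload": {"steps": [{"grip": 0.65, "x": -0.0435, "y": 0.0005, "z": 0.004, "rx": 0, "ry": 0, "rz": 0}, {"grip": 0.65, "x": -0.0435, "y": 0.0005, "z": 0.004, "rx": 0, "ry": 0, "rz": 0}, {"grip": 0.65, "x": -0.0435, "y": 0.0005, "z": 0.004, "rx": 0, "ry": 0, "rz": 0}, {"grip": 0.65, "x": -0.0435, "y": 0.0005, "z": 0.004, "rx": 0, "ry": 0, "rz": 0}, {"grip": 0.65, "x": -0.0435, "y": 0.0005, "z": 0.004, "rx": 0, "ry": 0, "rz": 0}]}}

```text
time: 13.7
tool_pos: [0.5722, -0.1658, 0.13]
eef_rot: [[-0.295, 0.001, 0.956], [-0.956, -0.0, -0.295], [0.0, -1.0, 0.001]]
ft_force: [0.7, -0.4, 0.1]
finger_gap: 0.0702
```

>>> {"api": "carry_out", "payload": {"steps": [{"grip": 0.65, "x": -0.0435, "y": 0.0005, "z": 0.004, "rx": 0, "ry": 0, "rz": 0}, {"grip": 0.65, "x": -0.0435, "y": 0.0005, "z": 0.004, "rx": 0, "ry": 0, "rz": 0}, {"grip": 0.65, "x": -0.0435, "y": 0.0005, "z": 0.004, "rx": 0, "ry": 0, "rz": 0}, {"grip": 0.65, "x": -0.0435, "y": 0.0005, "z": 0.004, "rx": 0, "ry": 0, "rz": 0}, {"grip": 0.65, "x": 0, "y": 0, "z": 0, "rx": 0, "ry": 0, "rz": 0}]}}

```text
time: 14.2
tool_pos: [0.6398, 0.0033, 0.1278]
eef_rot: [[-0.285, 0.002, 0.958], [-0.958, 0.005, -0.285], [-0.005, -1.0, 0.0]]
ft_force: [-0.8, -0.7, -0.5]
finger_gap: 0.0705
```

>>> {"api": "carry_out", "payload": {"steps": [{"grip": 0.65, "x": 0, "y": 0, "z": 0, "rx": 0, "ry": 0, "rz": 0}, {"grip": 0.65, "x": 0, "y": 0, "z": 0, "rx": 0, "ry": 0, "rz": 0}]}}

```text
time: 14.4
tool_pos: [0.6379, -0.0071, 0.1276]
eef_rot: [[-0.295, -0.0, 0.955], [-0.955, -0.001, -0.295], [0.001, -1.0, -0.0]]
ft_force: [-0.2, -0.2, 0.8]
finger_gap: 0.0709
```

```bash
python3 - <<'E'
from geo import *
c=r.get_calibration('wrist'); im=r.grab_frame('wrist'); V=im.max(2)
meas('gcapo',im,c,V>130,(250,110,400,245),.016)
plan([.638,-.0055],73,.02,3)
b=im.copy()
for q in proj(c,[[.638,-.0055,.016],[.623,.1125,.03]]): cv2.circle(b,tuple(np.int32(q)),3,(255,0,0),-1)
save('w7.png',b)
E
```

```text
gcapo 3304 rect c [640.7  -6.5] L,W 81.8 47.2 longdir -16.6 cent [646.9  -7.9]
pos [ 0.6378 -0.0075  0.1277] cur jaw yaw -107.2 turn 0.2 q7 -1.99 D [ 0.0002  0.002  -0.1077] n 3
{"x":-0.0007,"y":0.0359,"z":-0.0001,"ry":-0.0013}
{"x":-0.0007,"y":0.0359,"z":-0.0001,"ry":-0.0013}
{"x":-0.0007,"y":0.0359,"z":-0.0001,"ry":-0.0013}
```

View pics/w7.png

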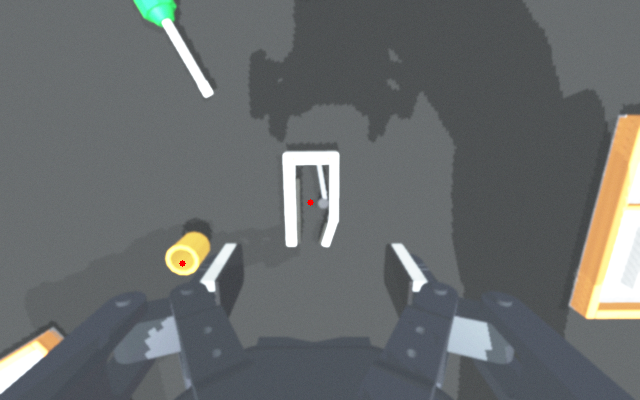

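>>> {"api": "carry_out", "payload": {"steps": [{"grip": 0.65, "x": -0.002, "y": 0.045, "z": 0.001, "rx": 0, "ry": 0, "rz": 0}, {"grip": 0.65, "x": 0, "y": 0.045, "z": 0, "rx": 0, "ry": 0, "rz": 0}, {"grip": 0.65, "x": 0, "y": 0.019, "z": 0, "rx": 0, "ry": 0, "rz": 0}, {"grip": 0.65, "x": 0, "y": 0, "z": 0, "rx": 0, "ry": 0, "rz": 0}, {"grip": -1, "x": 0, "y": 0, "z": 0, "rx": 0, "ry": 0, "rz": 0}], "squeeze": 50}}

```text
time: 14.95
tool_pos: [0.6399, -0.0054, 0.0193]
eef_rot: [[-0.296, 0.0, 0.955], [-0.955, -0.0, -0.296], [0.0, -1.0, 0.0]]
ft_force: [0.9, 0.8, 0.1]
finger_gap: 0.0578
```

>>> {"api": "carry_out", "payload": {"steps": [{"grip": -1, "x": 0, "y": 0, "z": 0, "rx": 0, "ry": 0, "rz": 0}, {"grip": -1, "x": 0, "y": 0, "z": 0, "rx": 0, "ry": 0, "rz": 0}, {"grip": -1, "x": 0, "y": 0, "z": 0, "rx": 0, "ry": 0, "rz": 0}, {"grip": -1, "x": 0, "y": 0, "z": 0, "rx": 0, "ry": 0, "rz": 0}]}}

```text
time: 15.35
tool_pos: [0.6412, -0.0045, 0.021]
eef_rot: [[-0.295, 0.004, 0.956], [-0.956, -0.0, -0.295], [-0.001, -1.0, 0.003]]
ft_force: [-2.0, -1.0, 7.0]
finger_gap: 0.0422
```

```bash
python3 - <<'E'
from geo import *
s=r.state(); print(s['finger_gap'])
t=P([483.5,319.8],15,-30.5,0)/1000; print(t)
plan(t,15+90,.12)
E
```

```text
0.04224345188404503
[0.45403926 0.31190602]
pos [ 0.6412 -0.0045  0.021 ] cur jaw yaw -107.1 turn 32.1 q7 -2.01 D [-0.1871  0.3164  0.099 ] n 9
{"x":-0.0275,"y":-0.0110,"z":-0.0302,"ry":-0.0623}
{"x":-0.0293,"y":-0.0110,"z":-0.0285,"ry":-0.0623}
{"x":-0.0310,"y":-0.0110,"z":-0.0266,"ry":-0.0623}
{"x":-0.0326,"y":-0.0110,"z":-0.0246,"ry":-0.0623}
{"x":-0.0341,"y":-0.0110,"z":-0.0225,"ry":-0.0623}
{"x":-0.0354,"y":-0.0110,"z":-0.0204,"ry":-0.0623}
{"x":-0.0366,"y":-0.0110,"z":-0.0181,"ry":-0.0623}
{"x":-0.0377,"y":-0.0110,"z":-0.0158,"ry":-0.0623}
{"x":-0.0386,"y":-0.0110,"z":-0.0134,"ry":-0.0623}
```

>>> {"api": "carry_out", "payload": {"steps": [{"grip": -1, "x": 0, "y": -0.03, "z": 0, "rx": 0, "ry": 0, "rz": 0}, {"grip": -1, "x": 0, "y": -0.045, "z": 0, "rx": 0, "ry": 0, "rz": 0}, {"grip": -1, "x": 0, "y": -0.03, "z": 0, "rx": 0, "ry": 0, "rz": 0}, {"grip": -1, "x": -0.0275, "y": 0, "z": -0.03, "rx": 0, "ry": -0.0625, "rz": 0}, {"grip": -1, "x": -0.0295, "y": 0, "z": -0.0285, "rx": 0, "ry": -0.0625, "rz": 0}]}}

```text
time: 15.85
tool_pos: [0.5992, 0.066, 0.1261]
eef_rot: [[-0.174, 0.004, 0.985], [-0.985, 0.0, -0.174], [-0.001, -1.0, 0.004]]
ft_force: [-0.5, 1.6, -1.5]
finger_gap: 0.0423
```

>>> {"api": "carry_out", "payload": {"steps": [{"grip": -1, "x": -0.031, "y": 0, "z": -0.0265, "rx": 0, "ry": -0.0625, "rz": 0}, {"grip": -1, "x": -0.0325, "y": 0, "z": -0.0245, "rx": 0, "ry": -0.0625, "rz": 0}, {"grip": -1, "x": -0.034, "y": 0, "z": -0.0225, "rx": 0, "ry": -0.0625, "rz": 0}, {"grip": -1, "x": -0.0355, "y": 0, "z": -0.0205, "rx": 0, "ry": -0.0625, "rz": 0}, {"grip": -1, "x": -0.0365, "y": 0, "z": -0.018, "rx": 0, "ry": -0.0625, "rz": 0}]}}

```text
time: 16.35
tool_pos: [0.4936, 0.2432, 0.1248]
eef_rot: [[0.141, 0.002, 0.99], [-0.99, 0.001, 0.141], [-0.0, -1.0, 0.002]]
ft_force: [0.2, 0.8, -0.5]
finger_gap: 0.0425
```

>>> {"api": "carry_out", "payload": {"steps": [{"grip": -1, "x": -0.0375, "y": 0, "z": -0.016, "rx": 0, "ry": -0.0625, "rz": 0}, {"grip": -1, "x": -0.0385, "y": 0, "z": -0.0135, "rx": 0, "ry": -0.0625, "rz": 0}, {"grip": -1, "x": 0, "y": 0, "z": 0, "rx": 0, "ry": 0, "rz": 0}, {"grip": -1, "x": 0, "y": 0, "z": 0, "rx": 0, "ry": 0, "rz": 0}, {"grip": -1, "x": 0, "y": 0, "z": 0, "rx": 0, "ry": 0, "rz": 0}]}}

```text
time: 16.85
tool_pos: [0.4531, 0.3107, 0.1241]
eef_rot: [[0.259, 0.001, 0.966], [-0.966, -0.001, 0.259], [0.001, -1.0, 0.001]]
ft_force: [-0.3, -1.2, -0.7]
finger_gap: 0.0421
```

```bash
python3 - <<'E'
from geo import *
s=r.state(); print(s['finger_gap'])
c=r.get_calibration('wrist'); b=r.grab_frame('wrist')
o,yw=[483.5,319.8],15
for x,y,X,Y in [(-30.5,0,100,100),(52.5,0,56,100)]:
    q=np.array([P(o,yw,x+X/2*i,y+Y/2*j) for i,j in((-1,-1),(1,-1),(1,1),(-1,1))])/1000
    cv2.polylines(b,[np.int32(proj(c,np.c_[q,np.full(4,.006)]))],True,(255,0,255),1)
q=np.array([P(o,yw,88.5*i,58*j) for i,j in((-1,-1),(1,-1),(1,1),(-1,1))])/1000
cv2.polylines(b,[np.int32(proj(c,np.c_[q,np.full(4,.02)]))],True,(255,0,0),1)
save('w8.png',b)
plan([.454,.3119],15+90,.027,2)
E
```

```text
0.0420963290790224
pos [0.4533 0.3104 0.124 ] cur jaw yaw -75.0 turn 0.0 q7 -2.16 D [ 0.0007  0.0015 -0.097 ] n 2
{"x":-0.0006,"y":0.0485,"z":0.0005,"ry":-0.0002}
{"x":-0.0006,"y":0.0485,"z":0.0005,"ry":-0.0002}
```

View pics/w8.png

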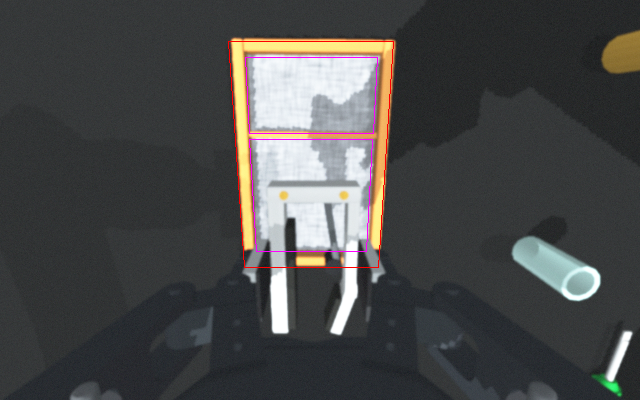

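>>> {"api": "carry_out", "payload": {"steps": [{"grip": -1, "x": -0.001, "y": 0.045, "z": 0.002, "rx": 0, "ry": 0, "rz": 0}, {"grip": -1, "x": 0, "y": 0.03, "z": 0, "rx": 0, "ry": 0, "rz": 0}, {"grip": -1, "x": 0, "y": 0.014, "z": 0, "rx": 0, "ry": 0, "rz": 0}, {"grip": -1, "x": 0, "y": 0.005, "z": 0, "rx": 0, "ry": 0, "rz": 0}, {"grip": -1, "x": 0, "y": 0, "z": 0, "rx": 0, "ry": 0, "rz": 0}]}}

```text
time: 17.4
tool_pos: [0.4545, 0.3129, 0.0299]
eef_rot: [[0.26, -0.0, 0.966], [-0.966, -0.0, 0.26], [0.0, -1.0, -0.0]]
ft_force: [-0.4, 0.5, -0.5]
finger_gap: 0.0429
```

>>> {"api": "carry_out", "payload": {"steps": [{"grip": -1, "x": 0, "y": 0.002, "z": 0, "rx": 0, "ry": 0, "rz": 0}, {"grip": -1, "x": 0, "y": 0.0015, "z": 0, "rx": 0, "ry": 0, "rz": 0}, {"grip": -1, "x": 0, "y": 0, "z": 0, "rx": 0, "ry": 0, "rz": 0}]}}

```text
time: 17.7
tool_pos: [0.4544, 0.3135, 0.027]
eef_rot: [[0.261, 0.001, 0.965], [-0.965, 0.001, 0.261], [-0.0, -1.0, 0.001]]
ft_force: [1.4, 0.7, -0.1]
finger_gap: 0.0424
```

>>> {"api": "carry_out", "payload": {"steps": [{"grip": -1, "x": 0, "y": 0.0015, "z": 0, "rx": 0, "ry": 0, "rz": 0}, {"grip": -1, "x": 0, "y": 0, "z": 0, "rx": 0, "ry": 0, "rz": 0}]}}

```text
time: 17.9
tool_pos: [0.4545, 0.3136, 0.0269]
eef_rot: [[0.261, 0.002, 0.965], [-0.965, 0.0, 0.261], [0.0, -1.0, 0.002]]
ft_force: [-4.9, -4.6, 17.1]
finger_gap: 0.0422
```

>>> {"api": "carry_out", "payload": {"steps": [{"grip": 0.3, "x": 0, "y": -0.001, "z": 0, "rx": 0, "ry": 0, "rz": 0}, {"grip": 0.3, "x": 0, "y": 0, "z": 0, "rx": 0, "ry": 0, "rz": 0}, {"grip": 0.3, "x": 0, "y": -0.025, "z": 0, "rx": 0, "ry": 0, "rz": 0}, {"grip": 0.4, "x": 0, "y": -0.05, "z": 0, "rx": 0, "ry": 0, "rz": 0}, {"grip": 0.4, "x": 0, "y": -0.045, "z": 0, "rx": 0, "ry": 0, "rz": 0}], "squeeze": 25}}

```text
time: 18.4
tool_pos: [0.4536, 0.3131, 0.1469]
eef_rot: [[0.261, -0.001, 0.965], [-0.965, -0.001, 0.261], [0.0, -1.0, -0.001]]
ft_force: [0.6, 1.1, 0.7]
finger_gap: 0.0597
```

```bash
python3 - <<'E'
from geo import *
plan([.4548,.107],105,.145,6)
E
```

```text
pos [0.4536 0.3131 0.1469] cur jaw yaw -74.9 turn -0.1 q7 -2.15 D [ 0.0012 -0.2061 -0.0019] n 6
{"x":0.0332,"y":0.0003,"z":-0.0088,"ry":0.0004}
{"x":0.0332,"y":0.0003,"z":-0.0088,"ry":0.0004}
{"x":0.0332,"y":0.0003,"z":-0.0087,"ry":0.0004}
{"x":0.0332,"y":0.0003,"z":-0.0087,"ry":0.0004}
{"x":0.0332,"y":0.0003,"z":-0.0087,"ry":0.0004}
{"x":0.0332,"y":0.0003,"z":-0.0087,"ry":0.0004}
```

>>> {"api": "carry_out", "payload": {"steps": [{"grip": 0.4, "x": 0.033, "y": 0, "z": -0.0085, "rx": 0, "ry": 0, "rz": 0}, {"grip": 0.4, "x": 0.033, "y": 0, "z": -0.009, "rx": 0, "ry": 0, "rz": 0}, {"grip": 0.4, "x": 0.033, "y": 0, "z": -0.0085, "rx": 0, "ry": 0, "rz": 0}, {"grip": 0.4, "x": 0.033, "y": 0, "z": -0.009, "rx": 0, "ry": 0, "rz": 0}, {"grip": 0.4, "x": 0.033, "y": 0, "z": -0.0085, "rx": 0, "ry": 0, "rz": 0}]}}

```text
time: 18.9
tool_pos: [0.4549, 0.1413, 0.1459]
eef_rot: [[0.261, 0.0, 0.965], [-0.965, 0.0, 0.261], [0.0, -1.0, 0.0]]
ft_force: [0.8, -0.7, -0.4]
finger_gap: 0.0597
```

>>> {"api": "carry_out", "payload": {"steps": [{"grip": 0.4, "x": 0.034, "y": 0, "z": -0.009, "rx": 0, "ry": 0, "rz": 0}, {"grip": 0.4, "x": 0, "y": 0, "z": 0, "rx": 0, "ry": 0, "rz": 0}, {"grip": 0.4, "x": 0, "y": 0, "z": 0, "rx": 0, "ry": 0, "rz": 0}, {"grip": 0.4, "x": 0, "y": 0, "z": 0, "rx": 0, "ry": 0, "rz": 0}]}}

```text
time: 19.3
tool_pos: [0.4553, 0.1086, 0.1459]
eef_rot: [[0.262, 0.0, 0.965], [-0.965, 0.001, 0.262], [-0.001, -1.0, 0.001]]
ft_force: [0.2, -0.1, 0.2]
finger_gap: 0.0595
```

```bash
python3 - <<'E'
from geo import *
c=r.get_calibration('wrist'); b=r.grab_frame('wrist'); V=b.max(2)
t=np.linspace(0,2*np.pi,40)
for z in(0,.058):
    cv2.polylines(b,[np.int32(proj(c,np.c_[.4548+.014*np.cos(t),.107+.014*np.sin(t),np.full(40,z)]))],True,(255,0,0),1)
plan([.4548,.107],105,.035,3)
save('w9.png',cv2.resize(b[100:320,200:440],None,fx=2.5,fy=2.5))
E
```

```text
pos [0.4553 0.1088 0.1459] cur jaw yaw -74.8 turn -0.2 q7 -1.75 D [-0.0005 -0.0018 -0.1109] n 3
{"x":0.0006,"y":0.0370,"z":-0.0003,"ry":0.0013}
{"x":0.0006,"y":0.0370,"z":-0.0003,"ry":0.0013}
{"x":0.0006,"y":0.0370,"z":-0.0003,"ry":0.0013}
```

View pics/w9.png

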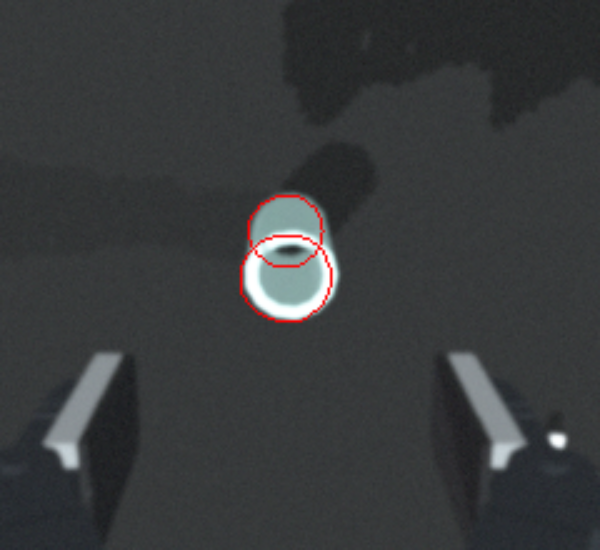

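>>> {"api": "carry_out", "payload": {"steps": [{"grip": 0.4, "x": 0.0015, "y": 0.04, "z": 0, "rx": 0, "ry": 0, "rz": 0}, {"grip": 0.4, "x": 0, "y": 0.035, "z": 0, "rx": 0, "ry": 0, "rz": 0}, {"grip": 0.4, "x": 0, "y": 0.025, "z": 0, "rx": 0, "ry": 0, "rz": 0}, {"grip": 0.4, "x": 0, "y": 0.011, "z": 0, "rx": 0, "ry": 0, "rz": 0}, {"grip": 0, "x": 0, "y": 0, "z": 0, "rx": 0, "ry": 0, "rz": 0}]}}

```text
time: 19.85
tool_pos: [0.4547, 0.1068, 0.0336]
eef_rot: [[0.262, -0.003, 0.965], [-0.965, -0.0, 0.262], [-0.0, -1.0, -0.003]]
ft_force: [-0.1, -0.1, -0.5]
finger_gap: 0.0464
```

>>> {"api": "carry_out", "payload": {"steps": [{"grip": -0.2, "x": 0, "y": 0, "z": 0, "rx": 0, "ry": 0, "rz": 0}, {"grip": -0.3, "x": 0, "y": 0, "z": 0, "rx": 0, "ry": 0, "rz": 0}, {"grip": -0.4, "x": 0, "y": 0, "z": 0, "rx": 0, "ry": 0, "rz": 0}, {"grip": -1, "x": 0, "y": 0, "z": 0, "rx": 0, "ry": 0, "rz": 0}, {"grip": -1, "x": 0, "y": 0, "z": 0, "rx": 0, "ry": 0, "rz": 0}]}}

```text
time: 20.35
tool_pos: [0.4566, 0.1064, 0.036]
eef_rot: [[0.261, 0.003, 0.965], [-0.965, 0.001, 0.261], [-0.0, -1.0, 0.003]]
ft_force: [-1.1, 0.4, 7.5]
finger_gap: 0.0271
```

```bash
python3 - <<'E'
from geo import *
s=r.state(); print(s['finger_gap'],s['ft_force'])
t=P([483.5,319.8],15,52.5,0)/1000; print(t)
plan(t,105,.11,6)
E
```

```text
0.027065681961623556 [-1.14107864  0.37661265  7.49727503]
[0.53421111 0.333388  ]
pos [0.4566 0.1064 0.036 ] cur jaw yaw -74.9 turn -0.1 q7 -1.83 D [0.0776 0.227  0.074 ] n 6
{"x":-0.0331,"y":-0.0123,"z":0.0223,"ry":0.0003}
{"x":-0.0332,"y":-0.0123,"z":0.0223,"ry":0.0003}
{"x":-0.0332,"y":-0.0123,"z":0.0223,"ry":0.0003}
{"x":-0.0332,"y":-0.0123,"z":0.0223,"ry":0.0003}
{"x":-0.0332,"y":-0.0123,"z":0.0223,"ry":0.0003}
{"x":-0.0332,"y":-0.0123,"z":0.0223,"ry":0.0003}
```

>>> {"api": "carry_out", "payload": {"steps": [{"grip": -1, "x": 0, "y": -0.02, "z": 0, "rx": 0, "ry": 0, "rz": 0}, {"grip": -1, "x": 0, "y": -0.03, "z": 0, "rx": 0, "ry": 0, "rz": 0}, {"grip": -1, "x": -0.02, "y": -0.02, "z": 0.0135, "rx": 0, "ry": 0, "rz": 0}, {"grip": -1, "x": -0.0285, "y": 0, "z": 0.019, "rx": 0, "ry": 0, "rz": 0}, {"grip": -1, "x": -0.0285, "y": 0, "z": 0.019, "rx": 0, "ry": 0, "rz": 0}], "squeeze": 40}}

```text
time: 20.85
tool_pos: [0.4864, 0.1943, 0.1065]
eef_rot: [[0.259, 0.003, 0.966], [-0.966, 0.001, 0.259], [0.0, -1.0, 0.003]]
ft_force: [-0.0, 0.3, -0.9]
finger_gap: 0.0266
```

>>> {"api": "carry_out", "payload": {"steps": [{"grip": -1, "x": -0.0285, "y": 0, "z": 0.0195, "rx": 0, "ry": 0, "rz": 0}, {"grip": -1, "x": -0.0285, "y": 0, "z": 0.019, "rx": 0, "ry": 0, "rz": 0}, {"grip": -1, "x": -0.0285, "y": 0, "z": 0.0195, "rx": 0, "ry": 0, "rz": 0}, {"grip": -1, "x": -0.0225, "y": 0, "z": 0.016, "rx": 0, "ry": 0, "rz": 0}, {"grip": -1, "x": -0.0135, "y": 0, "z": 0.0085, "rx": 0, "ry": 0, "rz": 0}]}}

```text
time: 21.35
tool_pos: [0.5335, 0.3352, 0.1052]
eef_rot: [[0.262, 0.001, 0.965], [-0.965, 0.002, 0.262], [-0.001, -1.0, 0.001]]
ft_force: [-0.7, 0.2, -0.3]
finger_gap: 0.0268
```

>>> {"api": "carry_out", "payload": {"steps": [{"grip": -1, "x": 0, "y": 0, "z": 0, "rx": 0, "ry": 0, "rz": 0}, {"grip": -1, "x": 0, "y": 0, "z": 0, "rx": 0, "ry": 0, "rz": 0}, {"grip": -1, "x": 0, "y": 0, "z": 0, "rx": 0, "ry": 0, "rz": 0}]}}

```text
time: 21.65
tool_pos: [0.5332, 0.331, 0.1048]
eef_rot: [[0.26, -0.0, 0.966], [-0.966, -0.001, 0.26], [0.001, -1.0, -0.0]]
ft_force: [-0.5, -0.1, -0.7]
finger_gap: 0.0267
```

```bash
python3 - <<'E'
from geo import *
s=r.state(); print(s['finger_gap'],s['ft_force'])
plan([.5342,.3334],105,.042,2)
save('w10.png',r.grab_frame('wrist'))
E
```

```text
0.026738808432993998 [-0.47960215 -0.14890542 -0.68041394]
pos [0.5332 0.331  0.1048] cur jaw yaw -75.0 turn -0.0 q7 -2.1 D [ 0.001   0.0024 -0.0628] n 2
{"x":-0.0010,"y":0.0314,"z":0.0008,"ry":0.0004}
{"x":-0.0010,"y":0.0314,"z":0.0008,"ry":0.0004}
```

View pics/w10.png

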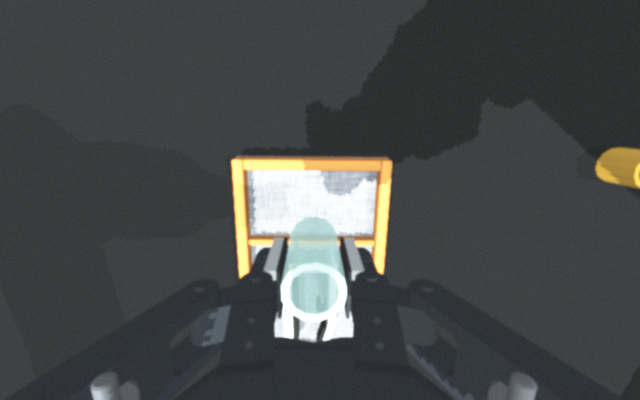

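>>> {"api": "carry_out", "payload": {"steps": [{"grip": -1, "x": -0.002, "y": 0.03, "z": 0.0015, "rx": 0, "ry": 0, "rz": 0}, {"grip": -1, "x": 0, "y": 0.018, "z": 0, "rx": 0, "ry": 0, "rz": 0}, {"grip": -1, "x": 0, "y": 0.009, "z": 0, "rx": 0, "ry": 0, "rz": 0}, {"grip": -1, "x": 0, "y": 0.003, "z": 0, "rx": 0, "ry": 0, "rz": 0}, {"grip": -1, "x": 0, "y": 0, "z": 0, "rx": 0, "ry": 0, "rz": 0}]}}

```text
time: 22.2
tool_pos: [0.5344, 0.3346, 0.045]
eef_rot: [[0.26, 0.0, 0.966], [-0.966, -0.0, 0.26], [0.0, -1.0, 0.0]]
ft_force: [-0.1, 0.2, 0.2]
finger_gap: 0.0269
```

>>> {"api": "carry_out", "payload": {"steps": [{"grip": -1, "x": 0, "y": 0.001, "z": 0, "rx": 0, "ry": 0, "rz": 0}, {"grip": -1, "x": 0, "y": 0, "z": 0, "rx": 0, "ry": 0, "rz": 0}]}}

```text
time: 22.4
tool_pos: [0.5346, 0.3351, 0.0446]
eef_rot: [[0.261, 0.001, 0.965], [-0.965, 0.001, 0.261], [-0.0, -1.0, 0.001]]
ft_force: [0.4, -0.7, 0.5]
finger_gap: 0.0266
```

>>> {"api": "carry_out", "payload": {"steps": [{"grip": -1, "x": 0, "y": 0.0015, "z": 0, "rx": 0, "ry": 0, "rz": 0}, {"grip": -1, "x": 0, "y": 0, "z": 0, "rx": 0, "ry": 0, "rz": 0}]}}

```text
time: 22.6
tool_pos: [0.5342, 0.3349, 0.0425]
eef_rot: [[0.261, 0.0, 0.965], [-0.965, 0.0, 0.261], [-0.0, -1.0, 0.0]]
ft_force: [0.1, 0.0, -0.7]
finger_gap: 0.0265
```

>>> {"api": "carry_out", "payload": {"steps": [{"grip": -1, "x": 0, "y": 0.001, "z": 0, "rx": 0, "ry": 0, "rz": 0}, {"grip": -1, "x": 0, "y": 0, "z": 0, "rx": 0, "ry": 0, "rz": 0}]}}

```text
time: 22.8
tool_pos: [0.5343, 0.335, 0.0422]
eef_rot: [[0.261, 0.001, 0.965], [-0.965, 0.0, 0.261], [0.0, -1.0, 0.001]]
ft_force: [-2.4, -1.4, 7.2]
finger_gap: 0.0266
```

>>> {"api": "carry_out", "payload": {"steps": [{"grip": -0.25, "x": 0, "y": 0, "z": 0, "rx": 0, "ry": 0, "rz": 0}, {"grip": 0.1, "x": 0, "y": 0, "z": 0, "rx": 0, "ry": 0, "rz": 0}, {"grip": 0.1, "x": 0, "y": 0, "z": 0, "rx": 0, "ry": 0, "rz": 0}, {"grip": 0.1, "x": 0, "y": -0.03, "z": 0, "rx": 0, "ry": 0, "rz": 0}, {"grip": 0.1, "x": 0, "y": -0.045, "z": 0, "rx": 0, "ry": 0, "rz": 0}]}}

```text
time: 23.3
tool_pos: [0.5324, 0.3336, 0.1141]
eef_rot: [[0.261, -0.005, 0.965], [-0.965, -0.003, 0.261], [0.002, -1.0, -0.006]]
ft_force: [1.0, -0.4, 0.3]
finger_gap: 0.0468
```

>>> {"api": "carry_out", "payload": {"steps": [{"grip": 0.1, "x": 0, "y": -0.045, "z": 0, "rx": 0, "ry": 0, "rz": 0}, {"grip": 0.1, "x": 0.045, "y": -0.01, "z": 0, "rx": 0, "ry": 0, "rz": 0}, {"grip": 0.1, "x": 0.045, "y": 0, "z": -0.02, "rx": 0, "ry": 0, "rz": 0}, {"grip": 0.1, "x": 0.045, "y": 0, "z": -0.02, "rx": 0, "ry": 0, "rz": 0}, {"grip": 0.1, "x": 0.045, "y": 0, "z": -0.02, "rx": 0, "ry": 0, "rz": 0}]}}

```text
time: 23.8
tool_pos: [0.5227, 0.1437, 0.1713]
eef_rot: [[0.261, 0.0, 0.965], [-0.965, -0.0, 0.261], [0.0, -1.0, 0.0]]
ft_force: [1.0, 0.2, 0.1]
finger_gap: 0.0472
```

>>> {"api": "carry_out", "payload": {"steps": [{"grip": 0.1, "x": 0.045, "y": 0, "z": -0.02, "rx": 0, "ry": 0, "rz": 0}, {"grip": 0.1, "x": 0.02, "y": 0, "z": -0.02, "rx": 0, "ry": 0, "rz": 0}, {"grip": 0.1, "x": 0, "y": 0, "z": 0, "rx": 0, "ry": 0, "rz": 0}, {"grip": 0.1, "x": 0, "y": 0, "z": 0, "rx": 0, "ry": 0, "rz": 0}]}}

```text
time: 24.2
tool_pos: [0.5017, 0.0721, 0.1716]
eef_rot: [[0.26, 0.001, 0.966], [-0.966, 0.0, 0.26], [-0.0, -1.0, 0.001]]
ft_force: [0.0, 1.1, -0.1]
finger_gap: 0.047
```

```bash
python3 - <<'E'
from geo import *
im=r.grab_frame('top'); c=r.get_calibration('top'); print(r.state()['tool_pos'],r.state()['time'])
t=np.linspace(0,2*np.pi,40)
f=lambda a:cv2.resize(a,None,fx=4,fy=4,interpolation=cv2.INTER_CUBIC)
g=f(im[185:285,125:210]); u=f(im[170:280,392:500]); h=max(g.shape[0],u.shape[0])
g=cv2.copyMakeBorder(g,0,h-g.shape[0],0,0,cv2.BORDER_CONSTANT)
save('fin.png',np.hstack([g,u]))
E
```

```text
[0.50189426 0.07316541 0.17154234] 24.25
```

View pics/fin.png

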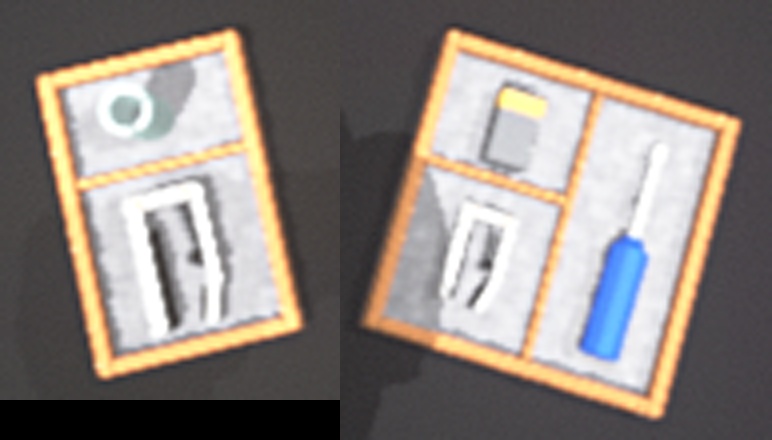

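```bash
python3 -c "
from station import r
print(r.finish_job())"
```

```text
the job is handed in; nothing more can be done
None
```

I made up both kits and handed the job in at about 24 s of the 136 s allowed. The interface gives no verdict, so what follows rests on my own checks.

- **Guitar tray:** the larger capo lies in the square bay and the glass slide stands in the narrow bay.
- **Ukulele tray:** the smaller capo is in the larger short bay, the battery in the smaller one, and the blue screwdriver in the long bay.
- **Setting down:** I lowered each thing until the wrist force showed contact with the tray floor (about 6–17 N) before opening the jaws. The glass slide stayed upright throughout.
- **Last check:** the final top-camera picture showed all five things in their named bays, with the capos and battery flat and the slide upright. The gripper was clear at a height of 0.17 m.
- **Bystanders:** I never moved toward the brass slide or the pick tin. The brass slide still stood where I had measured it when I picked up the larger capo. I did not re-measure either one at the end.

My first three move calls were refused because rows must list every key, and nothing moved. Nothing else failed or disagreed. I judged final heights and tilts only from the contact forces and the picture, and did not measure them.

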